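# Seat the lifting eye of a vacuum pump with a bar

### The job

The lifting eye on top of the vacuum pump was only spun in by hand. Slide the shank of the handled bar through the eye and, turning the bar clockwise as seen from above, screw the eye down until its collar seats on the boss and it comes to a firm stop, without straining it once it is home. Then draw the bar out and lay it back on the bench, without knocking the pump or disturbing anything else.

Things in the scene. Friction and masses are not known exactly. Their poses are not given: they have to be found in the camera images.
- eye_centre (a point): Centre of the lifting eye's hole: a steel ring screw eye (30 mm hole, 12 mm round section, 54 mm across) standing on edge on a 30 mm collar. x runs level through the hole (either side will do); 26 mm above the boss with the collar seated. Right-hand thread, 1.75 mm a turn, short of home by 0.7 to 1.3 rad, not known closer; it runs at about 0.15 Nm, stays where left, and is strained beyond 1.3 Nm.
- boss (a point): Centre of the flat top face of the round lifting boss (46 mm across) on the pump's middle housing, right under the eye, 185 mm above the bench. Fixed. z up, x along the pump.
- bar_grip (a point): Point on the axis of the bar's grey squared grip, half-way up, 25 mm behind the shoulder where the steel shank begins. Grip 26 x 26 mm, reaching 95 mm behind this point. x points along the axis to the nose. The shank is round, 16 mm, 130 mm long, its last 22 mm tapered; bar 0.28 to 0.44 kg, balanced near the shoulder, lying on the bench with its axis 13 mm up, left or right of the pump.
- bar_nose (a point): Tip of the bar's tapered nose, on its axis, 155 mm ahead of the bar_grip point; x points out along the bar.
- pump: Rotary vane vacuum pump, fixed, 400 mm long, 150 mm wide, grey. Origin on the bench right under the lifting eye, x along the pump from oil case to motor. Middle housing 82 x 132 mm, top 175 mm up; oil case on the -x side, to x = -176 mm, top 145 mm, its two capped ports to 167 mm; round motor on the +x side, to x = 219 mm, top 166 mm.
- wrench: Open-ended wrench, 200 mm long, lying on the bench on the other side of the pump from the bar. Origin under its middle, x along it. Leave alone.
- oil: White oil bottle, 82 mm across, 200 mm tall, standing on the bench. Origin under its centre. Leave alone.
- amber: Amber glass bottle, 86 mm across, 185 mm tall, standing on the bench. Origin under its centre. Leave alone.
- clamp: Aluminium hinged flange clamp ring with wing nut, 60 x 75 mm, 18 mm high, on the bench. Origin under the ring's centre. Leave alone.
- seal: Steel centring ring, 40 mm across, 8 mm high, lying on the bench. Origin under its centre. Leave alone.
- vials: White vial rack with small capped vials, 100 x 160 mm, 48 mm high, on the bench. Origin under its centre. Leave alone.
- dish: Round steel parts dish, 94 mm across, 16 mm high, on the bench. Origin under its centre. Leave alone.

How it is judged:
By the outcome, as a careful person would: the job done as asked, in the order asked, and still so for the second after the job is handed in, with the robot touching nothing.
It also fails if it takes over 69 s, if anything falls off the work surface, if the arm or the gripper's body presses on something with over 40 N, if the wrist force passes 120 N, or if a joint passes its speed limit or range.

### The arm

A 6-joint arm with a two-finger parallel gripper is mounted at the origin on the work surface. World frame = base frame: x ahead of the robot, y to its left, z up, the work surface at z = 0. Lengths are in m, angles in rad, forces in N, time in s.
With the tool pointing down it reaches from about 0.25 to 0.8 m from the base axis. Payload 8.5 kg.
Tool frame: the origin (TCP) lies midway between the tips of the shut fingers; the grasp point (between the pads) lies 19 mm behind it; x points along the fingers, z is the direction in which the jaws open and shut, and the axes are right-handed (so a half turn about x gives the same grasp; the last joint's range is limited). The gripper opens to 85 mm and grips with 20 to 120 N. Pads are 22 mm wide; open, the fingers measure 114 mm over their backs; the gripper's body (76 mm by 85 mm) begins 54 mm behind the grasp point. The pads swing forward as they close: fully open they stand 13 mm farther back than shut.
Start: joints at [-1.222, 0.238, -0.013, 1.319, 0, 1.571], TCP at [0.179, -0.493, 0.231] pointing down, gripper open.
Joint ranges: [-2.66, 2.66], [-1.03, 1.9], [-1.14, 1.46], [-1.82, 2.27], [-1.45, 1.34], [-3.14, 3.14]. Speed limits (rad/s): [2.22, 2.22, 2.79, 3.14, 3.14, 3.14].

### API

Orientations are given as a unit quaternion [x, y, z, w].
In Python, from workcell import robot gives the robot as it stands.
- The arm moves only by the tool arm_command, never from a script. Its argument "steps" is one flat list of numbers, 6 for each row, row after row: the shift along the tool's x, y, z in mm, then the turn, a rotation vector about the tool's x, y, z in degrees. A call has exactly 5 rows; each row shifts and turns the pose as measured when the row begins, along the tool's axes as they then stand; what a row does not reach is not made up. A row lasts 1/10 s, in which the tool goes at most 50 mm and 8.59 degrees, less where a joint would pass 70% of its speed; a pose out of reach is approached as far as the arm can. A call with a gripper value outside its range is refused whole. "grip" is the closure in counts, from 0 (fully open) to 255 (shut), set as the call begins (left out, the last holds). The fingers move at their own pace and stop on an object; "newtons" is the grip in N (left out, the last holds). Time passes only in rows, so rows that do not move let the fingers close, or fill a call up. It gives the time, the measured TCP pose, the force and the opening at its end, in the units of the state.
- robot.read_state(): the state, without advancing time (a new reading comes with each control period).
- robot.get_image(name): name is "scene" or "top"; returns a dict with "image" (480x640x3 uint8, red, green, blue), "z_map" (480x640 float32, m along the optical axis (not along the pixel's ray), 0 where there is no reading), "intrinsics" (3x3 intrinsics, pixels), "distortion" ([k1, k2, p1, p2, k3] as OpenCV has them; the pictures are not rectified), "T" (4x4, takes a point from camera to world coordinates). Camera axes: x right, y up, looking along -z (the intrinsics and any distortion apply to the point x, -y, -z); pixel columns grow to the right and rows downward; lengths in m; the calibration is good to about 2 mm. A picture is of the moment at which its call begins.
- robot.finish_job(): hands the job in, once; it reports no verdict.
Trained networks look in a picture, given as the dict that the camera call returned (one of the last four; its "shot" number tells which), for a name from the list of things; names that differ only in an ending like _2 or _b are one class to them, and where a whole thing is asked for, a point or a joint stands for the part that bears it (a point fixed in the world has none). Each returns a list of dicts, best first, with "confidence" (0 to 1); they miss things now and then, are a little off and sometimes report something else, mostly with a low value. They report only what shows in the picture. A call takes as long as a camera call.
- robot.look_for(query, picture): "uv" ([column, row] in pixels, amid what is visible of it).
- robot.tip_of(query, picture): "uv" ([column, row] in pixels: a listed point, or the origin of a listed thing).
The state is a dict: "clock": time; "qpos": joint angles; "joint_vel": joint speeds; "joint_efforts": joint torques, N m; "eef_pos": TCP position; "tool_rot": TCP orientation; "force": force on the tool from outside, world axes, zero at the start; "wrist_torque": the same for the moment, N m; "gripper_width": finger opening in m.
Only numpy, scipy, OpenCV 4.12 (cv2) and the standard library are available. Lean on these libraries where they do the work, as an engineer would, in place of code of your own. Each camera call takes 0.05 s, during which the arm holds its last target.

## Working session

There is one attempt and no reset: what is moved stays moved. The work goes in short steps, Python scripts to look and compute and a tool call to move; the robot and the scene stay as the last step left them, time stands still between calls to the robot, and variables do not carry over. Pictures are saved under pics/ and viewed, and the job is handed in when it is done.

Besides the shell and the picture viewer there is one more tool, called after "Call:" as name(argument=value, ...), one argument or row to a line, values as JSON. arm_command: Moves the arm, as the interface text tells. Its arguments: {"type":"object","properties":{"steps":{"type":"array","items":{"type":"number"}},"grip":{"type":"number"},"newtons":{"type":"number"}},"required":["steps"]}

```bash
ls; mkdir -p pics; cat > h.py <<'E'
import numpy as np, cv2
from workcell import robot
from scipy.spatial.transform import Rotation as R
def save(p,n): cv2.imwrite('pics/'+n+'.png',cv2.cvtColor(p['image'],cv2.COLOR_RGB2BGR))
def ray(p,uv):
    K=np.array(p['intrinsics']);D=np.array(p['distortion'],float)
    q=cv2.undistortPoints(np.array([[uv]],float),K,D)[0,0]
    return np.array([q[0],-q[1],-1.0])
def at_z(p,uv,z):
    T=np.array(p['T']);d=T[:3,:3]@ray(p,uv);o=T[:3,3]
    return o+d*(z-o[2])/d[2]
def depth(p,uv,r=1):
    u,v=int(round(uv[0])),int(round(uv[1]))
    a=p['z_map'][max(v-r,0):v+r+1,max(u-r,0):u+r+1];a=a[a>0]
    if len(a)==0:return None
    T=np.array(p['T']);return T[:3,:3]@(ray(p,uv)*np.median(a))+T[:3,3]
def cloud(p):
    K=np.array(p['intrinsics']);D=np.array(p['distortion'],float)
    vv,uu=np.mgrid[:480,:640];pts=np.stack([uu,vv],-1).reshape(-1,1,2).astype(float)
    q=cv2.undistortPoints(pts,K,D)[:,0];z=p['z_map'].reshape(-1)
    c=np.stack([q[:,0]*z,-q[:,1]*z,-z],-1);T=np.array(p['T'])
    w=c@T[:3,:3].T+T[:3,3];w[z<=0]=np.nan
    return w.reshape(480,640,3)
E
python3 - <<'E'
from h import *
np.set_printoptions(precision=4,suppress=True)
s=robot.read_state();print(s)
for n in ['scene','top']:
    p=robot.get_image(n);save(p,n+'0');print(n,p['T'],p['intrinsics'],p['distortion'])
    np.savez('pics/'+n+'0.npz',**{k:np.array(v) for k,v in p.items()})
    for q in ['eye_centre','boss','bar_grip','bar_nose','pump','wrench','oil','amber','clamp','seal','vials','dish']:
        for r in robot.tip_of(q,p)[:2]:
            print(q,np.round(r['uv'],1),round(r['confidence'],2),depth(p,r['uv']))
E
```

```text
pics
{'clock': 0.0, 'qpos': array([-1.222 ,  0.2388, -0.0143,  1.3192,  0.    ,  1.5708]), 'joint_vel': array([ 0.0008, -0.0004, -0.0001,  0.0003,  0.001 ,  0.0003]), 'joint_efforts': array([ -0.0018, -53.8783,  34.6439,   0.0186,  -0.0002,   0.    ]), 'eef_pos': array([ 0.1793, -0.493 ,  0.2307]), 'tool_rot': array([ 0.406 ,  0.5796, -0.4054,  0.5787]), 'force': array([-0.0275,  0.1233, -0.0352]), 'wrist_torque': array([-0.002 , -0.0241,  0.0035]), 'gripper_width': 0.08537695133989766}
scene [[-0.854  -0.3164  0.413   1.1189]
 [ 0.5199 -0.4906  0.6993  1.062 ]
 [-0.0186  0.8119  0.5835  1.0244]
 [ 0.      0.      0.      1.    ]] [[595.7431   0.     315.9979]
 [  0.     595.7431 246.3622]
 [  0.       0.       1.    ]] [-0.0155  0.      0.      0.      0.    ]
eye_centre [292.9 242.2] 0.8 [ 0.5569 -0.0011  0.1756]
boss [292.7 250.6] 0.67 [0.5881 0.0546 0.1965]
bar_grip [260.6 224.9] 0.86 [ 0.4958 -0.3204  0.0264]
bar_nose [213.7 247.2] 0.68 [ 0.6506 -0.326   0.0001]
pump [297.5 310.4] 0.55 [0.6118 0.1086 0.0602]
wrench [379.9 361.5] 0.66 [0.5098 0.3086 0.0046]
wrench [260.1 217.9] 0
[... 731 characters left out ...]
  0.    ]
eye_centre [291.  173.8] 0.67 [0.5707 0.0441 0.2348]
boss [291.8 174.8] 0.92 [0.5695 0.0424 0.2301]
bar_grip [428.9 223.7] 0.9 [ 0.4799 -0.3283  0.0286]
bar_nose [417.1 171.5] 0.89 [ 0.6337 -0.3054  0.0189]
pump [294.6 191.1] 0.72 [0.5428 0.0382 0.1732]
pump [185.8 294.7] 0.33 [0.2947 0.3506 0.004 ]
wrench [206.4 223. ] 0.72 [0.4971 0.2978 0.0044]
oil [147.1 189.9] 0.82 [0.573  0.4415 0.0964]
amber [486.8 176.8] 0.9 [ 0.5954 -0.4781  0.0857]
amber [144.  191.8] 0.68 [0.5667 0.4482 0.101 ]
clamp [151.6 239.6] 0.86 [0.4522 0.4537 0.0009]
clamp [293.9 173.4] 0.38 [0.5826 0.0386 0.1974]
seal [451.7 232. ] 0.41 [ 0.4601 -0.3964  0.0017]
vials [480.  290.2] 0.94 [ 0.2939 -0.4504  0.0432]
```

View pics/scene0.png

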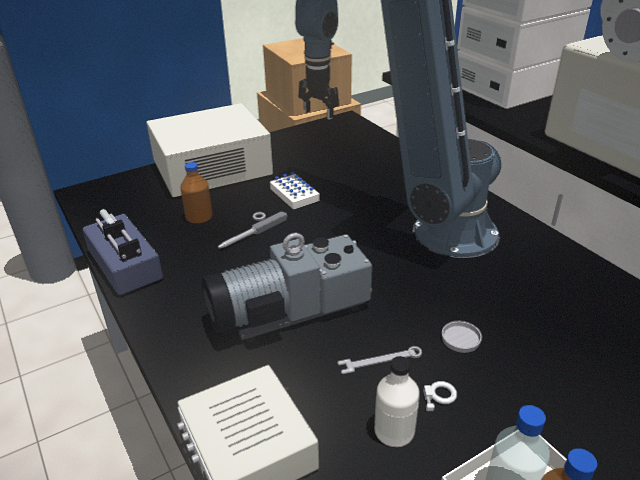

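View pics/top0.png

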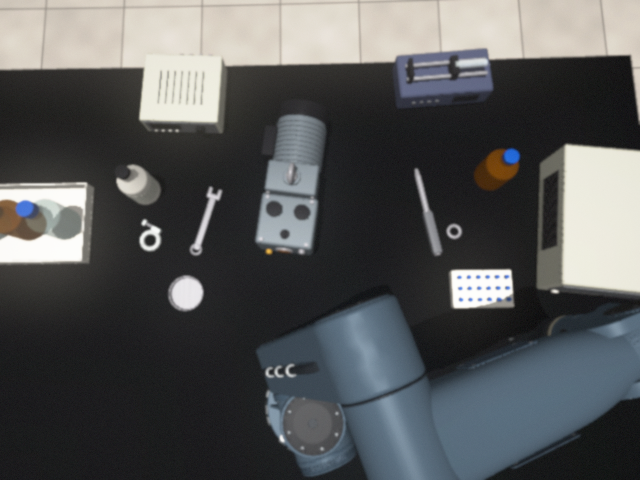

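```bash
python3 - <<'E'
import cv2
a=cv2.imread('pics/scene0.png')[215:335,195:385];b=cv2.imread('pics/top0.png')[95:260,250:340];c=cv2.imread('pics/top0.png')[155:265,395:475]
cv2.imwrite('pics/z1.png',cv2.resize(a,None,fx=4,fy=4,interpolation=cv2.INTER_CUBIC))
b=cv2.resize(b,None,fx=3.6,fy=3.6,interpolation=cv2.INTER_CUBIC);c=cv2.resize(c,(int(80*5.4),594),interpolation=cv2.INTER_CUBIC)
cv2.imwrite('pics/z2.png',cv2.hconcat([b,c]))
E
python3 - <<'E'
import sys;sys.path.insert(0,'.')
from h import *
np.set_printoptions(precision=4,suppress=True)
for n in ['scene','top']:
    p=dict(np.load(f'pics/{n}0.npz'));w=cloud(p)
    m=(abs(w[...,0]-0.57)<.25)&(abs(w[...,1]-.04)<.12)
    # eye: points above 0.2
    e=w[m&(w[...,2]>.197)&(w[...,2]<.26)&(abs(w[...,0]-.57)<.06)&(abs(w[...,1]-.04)<.06)]
    print(n,'eye',len(e),e.mean(0),e.min(0),e.max(0))
    u,s,v=np.linalg.svd(e[:,:2]-e[:,:2].mean(0));print(s,v)
    h=w[m&(w[...,2]>.168)&(w[...,2]<.181)]
    print('hous',len(h),np.median(h,0));print(cv2.minAreaRect((h[:,:2]*1000).astype(np.float32)))
    t=w[m&(w[...,2]>.12)];print('pump',cv2.minAreaRect((t[:,:2]*1000).astype(np.float32)))
    b=w[(w[...,2]>.008)&(w[...,2]<.04)&(w[...,0]>.36)&(w[...,0]<.68)&(w[...,1]<-.27)&(w[...,1]>-.37)]
    print('bar',len(b),cv2.minAreaRect((b[:,:2]*1000).astype(np.float32)),b[:,2].max(), np.percentile(b[:,2],[50,90]))
E
```

```text
scene eye 238 [0.585  0.0499 0.2174] [0.5579 0.0385 0.1971] [0.6098 0.0626 0.2411]
[0.2309 0.0605] [[ 0.9875 -0.1576]
 [ 0.1576  0.9875]]
hous 1008 [0.5896 0.071  0.175 ]
((637.4744873046875, 40.57129669189453), (135.90545654296875, 319.676513671875), 80.45770263671875)
pump ((600.3707275390625, 59.409969329833984), (164.52635192871094, 407.7911376953125), 84.71904754638672)
bar 526 ((516.7960205078125, -304.7712097167969), (256.7962341308594, 61.07700729370117), 12.518817901611328) 0.031114650975401115 [0.0199 0.027 ]
top eye 128 [0.5774 0.0445 0.224 ] [0.554  0.0333 0.1971] [0.6055 0.0586 0.2415]
[0.154  0.0523] [[-0.9862  0.1657]
 [-0.1657 -0.9862]]
hous 1470 [0.5728 0.0369 0.1743]
((634.2386474609375, 37.23738098144531), (131.9307098388672, 318.1512145996094), 81.51602935791016)
pump ((597.5159912109375, 53.916473388671875), (165.03073120117188, 406.203125), 83.3259048461914)
bar 730 ((520.6552734375, -318.8711242675781), (93.95712280273438, 306.31903076171875), 89.54882049560547) 0.03522085019557197 [0.0228 0.0292]
```

View pics/z1.png

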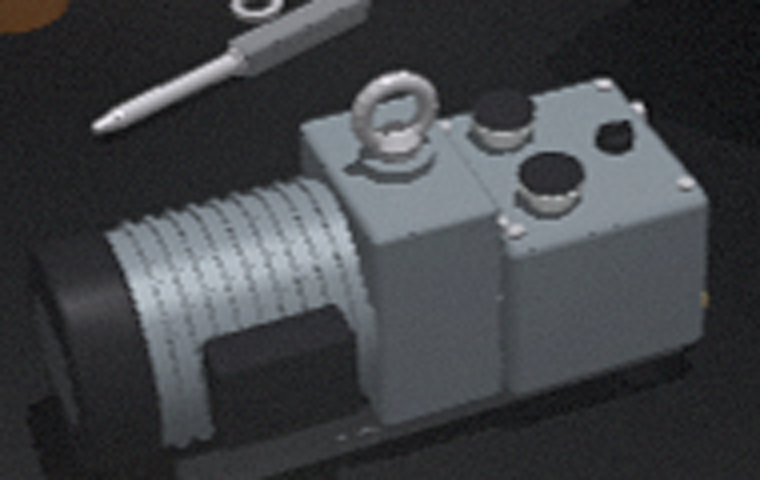

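View pics/z2.png

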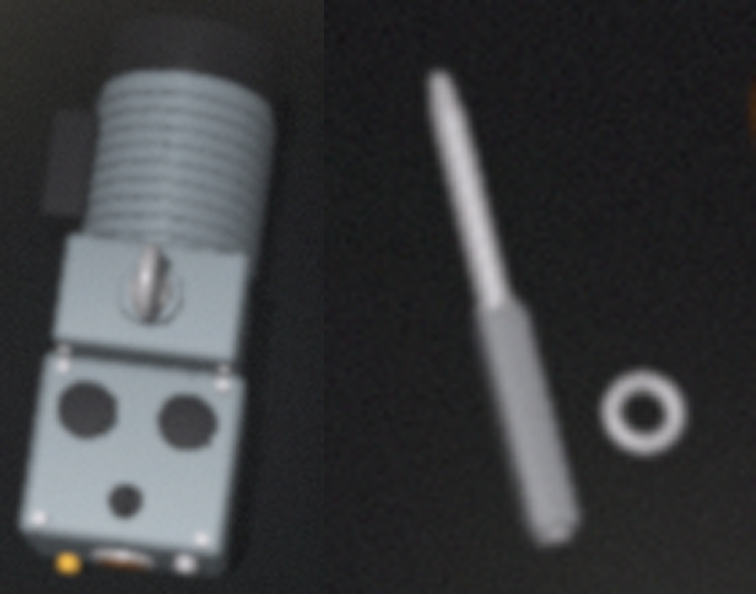

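```bash
python3 - <<'E'
from h import *
from scipy.optimize import least_squares
np.set_printoptions(precision=4,suppress=True)
P={n:dict(np.load(f'pics/{n}0.npz')) for n in ['scene','top']}
for n,uvs in {'scene':[(292.9,242.2),(293.75,243.25)],'top':[(291,173.8)]}.items():
    for uv in uvs: print(n,at_z(P[n],uv,.2113))
print('boss',at_z(P['scene'],(292.7,250.6),.185),at_z(P['top'],(291.8,174.8),.185))
E_={}
for n in P:
    w=cloud(P[n]); e=w[(w[...,2]>.2)&(w[...,2]<.26)&(abs(w[...,0]-.575)<.06)&(abs(w[...,1]-.045)<.06)];E_[n]=e
def d(e,x,y,z,yaw):
    q=e-[x,y,z];a=q[:,0]*np.cos(yaw)+q[:,1]*np.sin(yaw);b=-q[:,0]*np.sin(yaw)+q[:,1]*np.cos(yaw)
    return np.hypot(np.hypot(a,q[:,2])-.021,b)-.006
for k in [['scene'],['top'],['scene','top']]:
    e=np.concatenate([E_[i] for i in k])
    f=lambda v:d(e,*v)
    r=least_squares(f,[.575,.045,.2113,-.15],loss='soft_l1',f_scale=.001)
    r2=least_squares(lambda v:d(e,v[0],v[1],.2113,v[2]),[.575,.045,-.15],loss='soft_l1',f_scale=.001)
    print(k,r.x,np.degrees(r.x[3]),np.median(abs(r.fun)),r2.x,np.degrees(r2.x[2]))
# housing top plane edges
for n in P:
    p=P[n]
# bar points
for n,g,s in [('scene',(260.6,224.9),(213.7,247.2)),('top',(428.9,223.7),(417.1,171.5))]:
    a=at_z(P[n],g,.013);b=at_z(P[n],s,.013);print(n,a,b,np.linalg.norm(b-a),np.degrees(np.arctan2(b[1]-a[1],b[0]-a[0])))
for n in P:
    w=cloud(P[n]);m=(w[...,2]>.006)&(w[...,2]<.04)&(w[...,0]>.36)&(w[...,0]<.66)&(w[...,1]<-.28)&(w[...,1]>-.36)
    a,b=(np.array([.48,-.328,0]),np.array([.634,-.305,0]))
    q=w[m];u=(b-a)/np.linalg.norm(b-a);q=q[abs((q-a)@[-u[1],u[0],0])<.02]
    c=q[:,:2].mean(0);v=np.linalg.svd(q[:,:2]-c)[2][0];v*=np.sign(v[0]);t=(q[:,:2]-c)@v
    print(n,len(q),'c',c,'ang',np.degrees(np.arctan2(v[1],v[0])),'ends',c+v*t.min(),c+v*t.max(),np.ptp(t))
E
```

```text
scene [0.5806 0.0436 0.2113]
scene [0.581  0.0484 0.2113]
top [0.5776 0.0452 0.2113]
boss [0.5807 0.0407 0.185 ] [0.5826 0.0445 0.185 ]
['scene'] [ 0.5834  0.0472  0.2135 -0.1335] -7.646307159206691 0.001294225549611094 [ 0.5834  0.0472 -0.1394] -7.985957006294511
['top'] [ 0.5811  0.0454  0.2112 -0.1597] -9.148365546386284 0.0009207263155931247 [ 0.5811  0.0454 -0.1595] -9.135940176000089
['scene', 'top'] [ 0.5827  0.0466  0.2128 -0.1272] -7.288524881271374 0.0012758434063048752 [ 0.5826  0.0465 -0.1345] -7.703771814030276
scene [ 0.4874 -0.3389  0.013 ] [ 0.6565 -0.3085  0.013 ] 0.17177726933198362 10.19332769259496
top [ 0.4829 -0.3317  0.013 ] [ 0.6354 -0.3065  0.013 ] 0.15464607277613956 9.36228905966151
scene 543 c [ 0.5056 -0.3203] ang 9.723071717280531 ends [ 0.3931 -0.3395] [ 0.6463 -0.2961] 0.2569023716931228
top 726 c [ 0.4987 -0.3277] ang 10.004791418855357 ends [ 0.3672 -0.3509] [ 0.6572 -0.2997] 0.2944488941389288
```

```bash
cat >> h.py <<'E'
np.set_printoptions(precision=4,suppress=True)
def toolrot(yaw): # tool down (x=-Z), z axis (jaw) at yaw deg
    y=np.radians(yaw);X=np.array([0,0,-1.]);Z=np.array([np.cos(y),np.sin(y),0]);Y=np.cross(Z,X)
    return R.from_matrix(np.stack([X,Y,Z],1))
def plan(pos,yaw,n,show=True):
    s=robot.read_state();p0=np.array(s['eef_pos']);r0=R.from_quat(s['tool_rot'])
    r1=toolrot(yaw);dv=(r1*r0.inv()).as_rotvec();out=[]
    p,r=p0,r0
    for i in range(1,n+1):
        pn=p0+(np.array(pos)-p0)*i/n;rn=R.from_rotvec(dv*i/n)*r0
        a=r.inv().apply(pn-p)*1000;b=np.degrees((r.inv()*rn).as_rotvec())
        out.append(np.r_[a,b]);p,r=pn,rn
    for o in out[:1]+out[-1:] if show else []:print(np.round(o,2))
    print('rows',n,'dist',np.linalg.norm(pos-p0),'turn',np.degrees(np.linalg.norm(dv)))
    return out
def flat(o): print(','.join(f'{x:g}' for x in np.round(np.concatenate(o),1)))
def st():
    s=robot.read_state();Rm=R.from_quat(s['tool_rot']).as_matrix()
    print('t',s['clock'],'p',s['eef_pos'],'x',Rm[:,0],'jawyaw',np.degrees(np.arctan2(Rm[1,2],Rm[0,2])),'q',s['qpos'],'F',s['force'],'M',s['wrist_torque'],'w',s['gripper_width'])
E
python3 - <<'E'
from h import *
st()
u=np.array([np.cos(np.radians(9.8)),np.sin(np.radians(9.8))])
g=np.array([.483,-.332])+.008*u;print(g)
for yaw in (99.8,-80.2):
    o=plan(np.r_[g,.12],yaw,10);print()
E
```

```text
t 1.3 p [ 0.1794 -0.4933  0.2313] x [-0.      0.0001 -1.    ] jawyaw -70.01269649742247 q [-1.222   0.2382 -0.0135  1.3192  0.      1.5708] F [-0.6984 -0.1774  0.0721] M [ 0.048  -0.0209 -0.0402] w 0.08541755755054492
[ 0.4909 -0.3306]
[ 11.13  34.83  -4.64 -16.98   0.    -0.  ]
[ 11.13 -28.87  20.03 -16.98   0.    -0.  ]
rows 10 dist 0.36857800628910214 turn 169.81269658814742

[11.13 34.83 -4.64  1.02 -0.   -0.  ]
[ 11.13  33.64 -10.13   1.02  -0.    -0.  ]
rows 10 dist 0.36857800628910214 turn 10.18730581820857
```

Call:
arm_command(
  steps=[0, 35, -6, 0, 0, 0, 0, 35, -6, 0, 0, 0, 0, 35, -6, 0, 0, 0, 0, 35, -6, 0, 0, 0, 0, 35, -6, 0, 0, 0],
  grip=105,
  newtons=80,
)

```text
clock: 1.8
eef_pos: [0.3353, -0.4054, 0.2312]
tool_rot: [0.408, 0.577, -0.409, 0.578]
force: [0.5, -0.7, 0.0]
gripper_width: 0.0501
```

```bash
python3 - <<'E'
from h import *
st()
E
```

```text
t 1.8 p [ 0.3353 -0.4054  0.2312] x [-0.0004 -0.0013 -1.    ] jawyaw -70.49025415535392 q [-0.879   0.2395 -0.012   1.3185 -0.0011  1.9221] F [ 0.5086 -0.741   0.0036] M [ 0.0157 -0.0101  0.0437] w 0.05005787671524943
```

Call:
arm_command(
  steps=[0, 0, 0, -8.5, 0, 0, 0, 0, 0, -8.5, 0, 0, 0, 0, 0, -8.5, 0, 0, 0, 0, 0, -8.5, 0, 0, 0, 0, 0, -8.5, 0, 0],
)

```text
clock: 2.3
eef_pos: [0.3404, -0.4021, 0.2309]
tool_rot: [0.166, 0.687, -0.167, 0.687]
force: [0.1, 0.3, 1.0]
gripper_width: 0.0505
```

Call:
arm_command(
  steps=[0, 0, 0, -8.5, 0, 0, 0, 0, 0, -8.5, 0, 0, 0, 0, 0, -8.5, 0, 0, 0, 0, 0, -8.5, 0, 0, 0, 0, 0, -8.5, 0, 0],
)

```text
clock: 2.8
eef_pos: [0.3405, -0.402, 0.2309]
tool_rot: [-0.097, 0.7, 0.096, 0.701]
force: [0.7, 0.2, -0.1]
gripper_width: 0.0502
```

Call:
arm_command(
  steps=[0, 0, 0, -8.5, 0, 0, 0, 0, 0, -8.5, 0, 0, 0, 0, 0, -8.5, 0, 0, 0, 0, 0, -8.5, 0, 0, 0, 0, 0, -8.5, 0, 0],
)

```text
clock: 3.3
eef_pos: [0.3405, -0.402, 0.2309]
tool_rot: [-0.347, 0.616, 0.346, 0.616]
force: [-0.2, -0.3, -0.3]
gripper_width: 0.0504
```

Call:
arm_command(
  steps=[0, 0, 0, -8.5, 0, 0, 0, 0, 0, -8.5, 0, 0, 0, 0, 0, -8.5, 0, 0, 0, 0, 0, -8.5, 0, 0, 0, 0, 0, -8.5, 0, 0],
)

```text
clock: 3.8
eef_pos: [0.3405, -0.402, 0.2309]
tool_rot: [0.548, -0.447, -0.548, -0.447]
force: [-0.3, 0.4, -0.4]
gripper_width: 0.0504
```

```bash
python3 - <<'E'
from h import *
st();flat(plan(np.array([.491,-.3306,.1]),99.8,5))
for n in ['scene','top']:
    p=robot.get_image(n);save(p,n+'1')
    for q in ['bar_grip','bar_nose']:
        for r in robot.tip_of(q,p)[:1]: print(n,q,np.round(r['uv'],1),round(r['confidence'],2),at_z(p,r['uv'],.013))
E
```

```text
t 3.8 p [ 0.3405 -0.402   0.2309] x [ 0.0004 -0.0007 -1.    ] jawyaw 101.65890946433527 q [-0.868   0.2409 -0.0109  1.3183 -0.0001 -1.0715] F [-0.2566  0.4206 -0.4   ] M [ 0.0035 -0.059  -0.0107] w 0.05035698027430606
[ 26.18 -32.36   7.92   0.37  -0.01   0.  ]
[ 26.18 -32.15   8.75   0.37  -0.01   0.  ]
rows 5 dist 0.21186160266870688 turn 1.8594476346121998
26.2,-32.4,7.9,0.4,-0,0,26.2,-32.3,8.1,0.4,-0,0,26.2,-32.3,8.3,0.4,-0,0,26.2,-32.2,8.5,0.4,-0,0,26.2,-32.1,8.7,0.4,-0,0
scene bar_grip [260.3 227.3] 0.81 [ 0.4942 -0.3276  0.013 ]
scene bar_nose [444.1 395.3] 0.68 [0.4568 0.4681 0.013 ]
top bar_grip [427.  221.9] 0.93 [ 0.4881 -0.3267  0.013 ]
top bar_nose [415.6 167.3] 0.9 [ 0.648  -0.3029  0.013 ]
```

```bash
python3 - <<'E'
from h import *
P=dict(np.load('pics/top0.npz'))
n=at_z(P,(415.9,168.3),.013);s=at_z(P,(428.1,211.1),.02);b=at_z(P,(437,254.5),.02)
print(n,s,b,np.linalg.norm((n-s)[:2]),np.linalg.norm((n-b)[:2]))
for a,c in((s,n),(b,s),(b,n)):print(np.degrees(np.arctan2(*(c-a)[1::-1])))
E
```

```text
[ 0.645  -0.3036  0.013 ] [ 0.5176 -0.33    0.02  ] [ 0.3946 -0.3475  0.02  ] 0.1301575376557108 0.2542351550263233
11.68359050995988
8.13313362551725
9.949957244692467
```

Call:
arm_command(
  steps=[26, -32.4, 8, 0.4, 0, 0, 26, -32.3, 8, 0.4, 0, 0, 26, -32.3, 8.3, 0.4, 0, 0, 26, -32.2, 8.5, 0.4, 0, 0, 26, -32, 8.7, 0.4, 0, 0],
)

```text
clock: 4.6
eef_pos: [0.4965, -0.3362, 0.1019]
tool_rot: [0.537, -0.465, -0.529, -0.464]
force: [1.0, -0.8, -0.3]
gripper_width: 0.0502
```

```bash
python3 - <<'E'
from h import *
st();flat(plan(np.array([.498,-.3295,.003]),99.9,5))
p=robot.get_image('scene');save(p,'scene2');a=p['image'][150:270,180:340]
cv2.imwrite('pics/z3.png',cv2.resize(a[...,::-1],None,fx=4.5,fy=4.5))
E
```

```text
t 4.6 p [ 0.4965 -0.3362  0.1019] x [ 0.0072 -0.0086 -0.9999] jawyaw 97.82724452622394 q [-0.5936  0.4245 -0.079   1.0566 -0.0031 -0.7303] F [ 1.0485 -0.7928 -0.2694] M [ 0.0219 -0.0244  0.0212] w 0.05023218703999782
[19.76 -0.36  1.48 -0.41 -0.11  0.07]
[19.77 -0.49  1.31 -0.41 -0.11  0.07]
rows 5 dist 0.09911372187773826 turn 2.168000320884317
19.8,-0.4,1.5,-0.4,-0.1,0.1,19.8,-0.4,1.4,-0.4,-0.1,0.1,19.8,-0.4,1.4,-0.4,-0.1,0.1,19.8,-0.5,1.4,-0.4,-0.1,0.1,19.8,-0.5,1.3,-0.4,-0.1,0.1
```

View pics/z3.png

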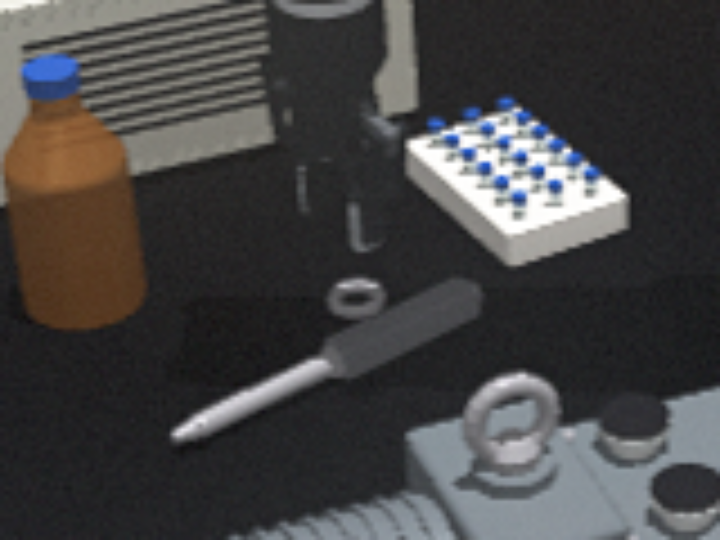

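Call:
arm_command(
  steps=[18, -0.4, 1.5, -0.4, -0.1, 0.1, 18, -0.4, 1.5, -0.4, -0.1, 0.1, 18, -0.4, 1.5, -0.4, -0.1, 0.1, 12, -0.4, 1.4, -0.4, -0.1, 0.1, 0, 0, 0, 0, 0, 0],
)

```text
clock: 5.15
eef_pos: [0.502, -0.3248, 0.0261]
tool_rot: [-0.536, 0.459, 0.541, 0.458]
force: [-0.5, -0.0, -0.3]
gripper_width: 0.05
```

```bash
python3 - <<'E'
from h import *
st();flat(plan(np.array([.498,-.3295,.003]),99.9,4))
p=robot.get_image('top');save(p,'top3');a=p['image'][150:270,370:490]
cv2.imwrite('pics/z4.png',cv2.resize(a[...,::-1],None,fx=4.5,fy=4.5))
E
```

```text
t 5.15 p [ 0.502  -0.3248  0.0261] x [-0.0055  0.003  -1.    ] jawyaw 99.19725974351454 q [-0.574   0.4995 -0.1686  0.9089 -0.0005 -0.7346] F [-0.4786 -0.0294 -0.2717] M [ 0.0293  0.0282 -0.0102] w 0.04998931175904535
[ 5.79  1.14 -1.03 -0.18  0.06 -0.07]
[ 5.79  1.17 -1.   -0.18  0.06 -0.07]
rows 4 dist 0.023947371277608303 turn 0.7895054445305848
5.8,1.1,-1,-0.2,0.1,-0.1,5.8,1.1,-1,-0.2,0.1,-0.1,5.8,1.2,-1,-0.2,0.1,-0.1,5.8,1.2,-1,-0.2,0.1,-0.1
```

View pics/z4.png

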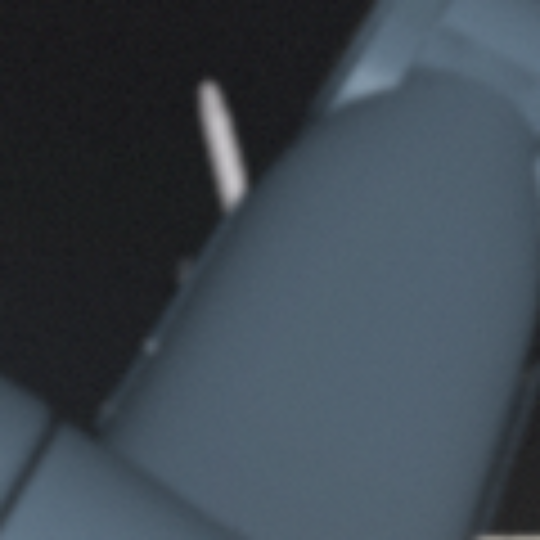

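Call:
arm_command(
  steps=[5.5, 1.1, -1, -0.2, 0.1, 0, 5.5, 1.1, -1, -0.2, 0.1, 0, 5.5, 1.1, -1, -0.2, 0, 0, 4, 1, -1, 0, 0, 0, 0, 0, 0, 0, 0, 0],
)

```text
clock: 5.7
eef_pos: [0.4996, -0.3319, 0.0078]
tool_rot: [0.541, -0.457, -0.54, -0.455]
force: [0.0, 0.2, 0.0]
gripper_width: 0.0501
```

```bash
python3 - <<'E'
from h import *
st()
p=robot.get_image('scene');save(p,'scene4');a=p['image'][150:270,180:340]
cv2.imwrite('pics/z5.png',cv2.resize(a[...,::-1],None,fx=4.5,fy=4.5))
E
```

```text
t 5.7 p [ 0.4996 -0.3319  0.0078] x [-0.     -0.0042 -1.    ] jawyaw 99.70083443115034 q [-0.5846  0.5156 -0.1955  0.8574 -0.0035 -0.7539] F [0.0128 0.2494 0.0094] M [-0.0301 -0.0131  0.0006] w 0.050121864378709746
```

View pics/z5.png

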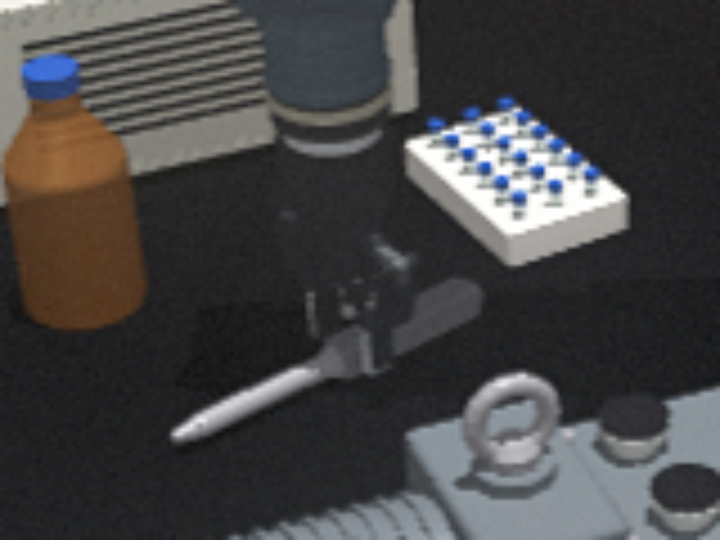

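Call:
arm_command(
  steps=[4, 0, 1.5, 0, 0, 0, 1, 0, 0, 0, 0, 0, 0, 0, 0, 0, 0, 0, 0, 0, 0, 0, 0, 0, 0, 0, 0, 0, 0, 0],
)

```text
clock: 6.25
eef_pos: [0.4998, -0.3304, 0.0031]
tool_rot: [0.542, -0.457, -0.539, -0.455]
force: [0.1, -0.1, -0.6]
gripper_width: 0.05
```

Call:
arm_command(
  steps=[0, 0, 0, 0, 0, 0, 0, 0, 0, 0, 0, 0, 0, 0, 0, 0, 0, 0, 0, 0, 0, 0, 0, 0, 0, 0, 0, 0, 0, 0],
  grip=255,
  newtons=90,
)

```text
clock: 6.75
eef_pos: [0.4999, -0.3304, 0.0037]
tool_rot: [0.542, -0.457, -0.539, -0.455]
force: [-0.6, 0.1, -0.2]
gripper_width: 0.0243
```

```bash
python3 - <<'E'
from h import *
st()
E
```

```text
t 6.75 p [ 0.4999 -0.3304  0.0037] x [ 0.0012 -0.0048 -1.    ] jawyaw 99.7105449210688 q [-0.5823  0.5185 -0.2033  0.8454 -0.0033 -0.7518] F [-0.5859  0.0541 -0.1979] M [ 0.0323  0.0414 -0.0354] w 0.02431279226407857
```

Call:
arm_command(
  steps=[-10, 0, 0, 0, 0, 0, -25, 0, 0, 0, 0, 0, -30, 0, 0, 0, 0, 0, -30, 0, 0, 0, 0, 0, -30, 0, 0, 0, 0, 0],
)

```text
clock: 7.25
eef_pos: [0.4962, -0.3275, 0.1291]
tool_rot: [-0.538, 0.457, 0.543, 0.454]
force: [0.6, 0.5, -2.1]
gripper_width: 0.024
```

Call:
arm_command(
  steps=[-30, 0, 0, 0, 0, 0, -25, 0, 0, 0, 0, 0, -15, 0, 0, 0, 0, 0, 0, 0, 0, 0, 0, 0, 0, 0, 0, 0, 0, 0],
)

```text
clock: 7.75
eef_pos: [0.4972, -0.3279, 0.2086]
tool_rot: [-0.54, 0.457, 0.541, 0.455]
force: [0.3, 0.3, -3.4]
gripper_width: 0.0238
```

```bash
python3 - <<'E'
from h import *
st()
for n in ['scene','top']:
    p=robot.get_image(n);save(p,n+'5');np.savez('pics/'+n+'5.npz',**{k:np.array(v) for k,v in p.items()})
    for q in ['bar_nose','bar_grip','eye_centre']:
        for r in robot.tip_of(q,p)[:1]: print(n,q,np.round(r['uv'],1),round(r['confidence'],2),at_z(p,r['uv'],.2113),depth(p,r['uv']))
a=cv2.imread('pics/scene5.png')[150:300,160:360];cv2.imwrite('pics/z6.png',cv2.resize(a,None,fx=4,fy=4))
E
```

```text
t 7.75 p [ 0.4972 -0.3279  0.2086] x [-0.0029 -0.0023 -1.    ] jawyaw 99.7020374480522 q [-0.5812  0.3686  0.116   1.3194 -0.0035 -0.7505] F [ 0.3466  0.3112 -3.4292] M [0.0619 0.0415 0.0245] w 0.023847948898996045
scene bar_nose [210.1 185.5] 0.95 [ 0.639  -0.3148  0.2113] [ 0.5289 -0.6308  0.0247]
scene bar_grip [255.7 165.8] 0.95 [ 0.4824 -0.3483  0.2113] [ 0.5019 -0.3051  0.2362]
scene eye_centre [291.8 242.3] 0.61 [0.583  0.0425 0.2113] [ 0.5586 -0.0038  0.1744]
top bar_nose [429.5 147.2] 0.79 [ 0.6396 -0.3013  0.2113] [ 0.6367 -0.2994  0.2197]
top eye_centre [292.9 174.3] 0.54 [0.5762 0.0405 0.2113] [0.5784 0.0408 0.2039]
```

View pics/z6.png

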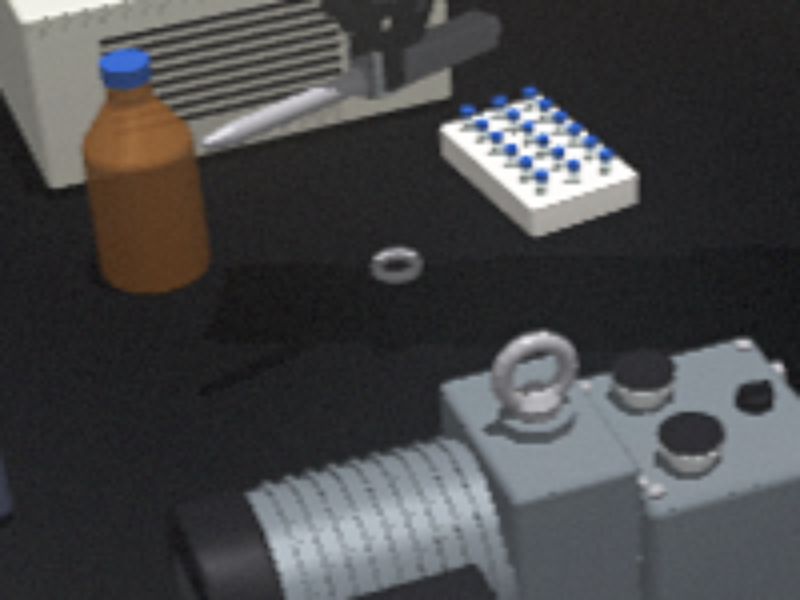

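View pics/top5.png

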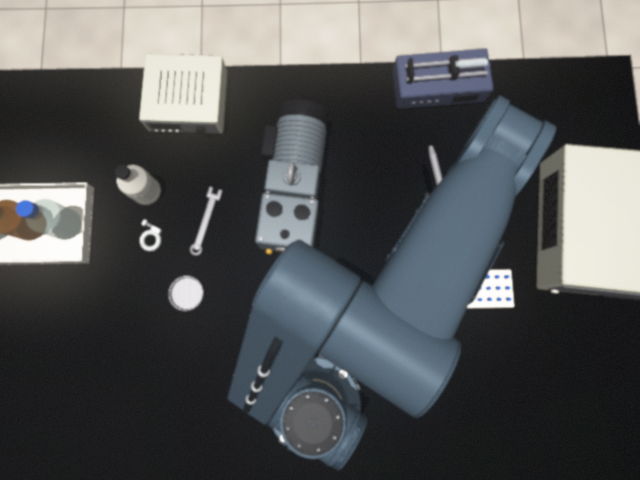

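```bash
python3 - <<'E'
from h import *
P={n:dict(np.load(f'pics/{n}5.npz')) for n in ['scene','top']}
def tri(a,b):
    A=[];
    for n,uv in((('scene'),a),('top',b)):
        T=P[n]['T'];d=T[:3,:3]@ray(P[n],uv);d/=np.linalg.norm(d);A.append((T[:3,3],d))
    M=sum(np.eye(3)-np.outer(d,d) for o,d in A);v=sum((np.eye(3)-np.outer(d,d))@o for o,d in A)
    x=np.linalg.solve(M,v);return x,[np.linalg.norm(np.cross(x-o,d)) for o,d in A]
print(tri((210.1,185.5),(429.5,147.2)))
tcp=np.array([.4972,-.3279]);u=np.array([np.cos(np.radians(9.7)),np.sin(np.radians(9.7))])
for n in P:
    w=cloud(P[n]);rel=w[...,:2]-tcp;t=rel@u;l=rel@[-u[1],u[0]]
    for lo,hi in((.03,.06),(.06,.09),(.09,.12),(.12,.15)):
        m=(t>lo)&(t<hi)&(abs(l)<.02)&(w[...,2]>.19)&(w[...,2]<.25)
        if m.sum()>3:print(n,lo,m.sum(),'ztop',np.percentile(w[m][:,2],[50,90]),'lat',np.median(l[m]))
E
```

```text
(array([ 0.6406, -0.3019,  0.2169]), [np.float64(0.0031432192105088456), np.float64(0.003143219210508894)])
scene 0.03 51 ztop [0.2218 0.2262] lat 0.007151363397226526
scene 0.06 58 ztop [0.2212 0.2278] lat 0.007879201154678255
scene 0.09 54 ztop [0.2224 0.2262] lat 0.007651124768441251
scene 0.12 52 ztop [0.2205 0.2251] lat 0.0072196924413512375
top 0.03 22 ztop [0.2225 0.2252] lat 0.003927225826215595
top 0.06 80 ztop [0.2226 0.2267] lat 0.0034783442513093305
top 0.09 77 ztop [0.2231 0.2272] lat 0.003799284909978251
top 0.12 51 ztop [0.2217 0.2269] lat 0.003800987335635834
```

```bash
python3 - <<'E'
from h import *
o=plan(np.array([.492,-.1235,.2025]),152,10);flat(o[:5]);flat(o[5:])
E
```

```text
[ 0.52 -2.94 20.23 -5.23  0.01 -0.02]
[  0.55 -16.81  11.63  -5.23   0.01  -0.02]
rows 10 dist 0.20448214602970072 turn 52.30033824299018
0.5,-2.9,20.2,-5.2,0,-0,0.5,-4.8,19.9,-5.2,0,-0,0.5,-6.6,19.4,-5.2,0,-0,0.5,-8.3,18.7,-5.2,0,-0,0.5,-10,17.8,-5.2,0,-0
0.5,-11.6,16.9,-5.2,0,-0,0.5,-13,15.7,-5.2,0,-0,0.5,-14.4,14.5,-5.2,0,-0,0.5,-15.7,13.1,-5.2,0,-0,0.5,-16.8,11.6,-5.2,0,-0
```

Call:
arm_command(
  steps=[0.5, -3, 20, -5.2, 0, 0, 0.5, -5, 20, -5.2, 0, 0, 0.5, -6.6, 19.4, -5.2, 0, 0, 0.5, -8.3, 18.7, -5.2, 0, 0, 0.5, -10, 17.8, -5.2, 0, 0],
)

```text
clock: 8.65
eef_pos: [0.4941, -0.2248, 0.2031]
tool_rot: [-0.629, 0.32, 0.633, 0.318]
force: [0.4, 0.4, -3.0]
gripper_width: 0.024
```

Call:
arm_command(
  steps=[0.5, -11.6, 16.9, -5.2, 0, 0, 0.5, -13, 15.7, -5.2, 0, 0, 0.5, -14.4, 14.5, -5.2, 0, 0, 0.5, -14, 12, -5.2, 0, 0, 0, 0, 0, 0, 0, 0],
)

```text
clock: 9.15
eef_pos: [0.4897, -0.1399, 0.2001]
tool_rot: [-0.678, 0.194, 0.683, 0.192]
force: [0.0, 0.2, -2.8]
gripper_width: 0.0242
```

```bash
python3 - <<'E'
from h import *
st();o=plan(np.array([.492,-.1235,.2025]),152,4);flat(o)
E
```

```text
t 9.15 p [ 0.4897 -0.1399  0.2001] x [-0.0073 -0.     -1.    ] jawyaw 148.30680310932422 q [-0.277   0.2292 -0.1063  1.2423 -0.002  -1.2947] F [ 0.0032  0.1931 -2.7669] M [-0.0556  0.0407 -0.016 ] w 0.024225670646054607
[-0.61 -3.79  1.66 -0.92  0.09 -0.05]
[-0.6  -3.86  1.47 -0.92  0.09 -0.05]
rows 4 dist 0.01670785139260623 turn 3.7163256891435346
-0.6,-3.8,1.7,-0.9,0.1,-0.1,-0.6,-3.8,1.6,-0.9,0.1,-0.1,-0.6,-3.8,1.5,-0.9,0.1,-0.1,-0.6,-3.9,1.5,-0.9,0.1,-0.1
```

Call:
arm_command(
  steps=[-0.6, -3.8, 1.7, -0.9, 0.1, -0.1, -0.6, -3.8, 1.6, -0.9, 0.1, -0.1, -0.6, -3.8, 1.5, -0.9, 0.1, -0.1, -0.6, -3.9, 1.5, -0.9, 0.1, -0.1, 0, 0, 0, 0, 0, 0],
)

```text
clock: 9.65
eef_pos: [0.4925, -0.1239, 0.2025]
tool_rot: [0.687, -0.171, -0.685, -0.173]
force: [-0.9, -0.4, -3.4]
gripper_width: 0.0245
```

```bash
python3 - <<'E'
from h import *
st()
for n in ['scene','top']:
    p=robot.get_image(n);save(p,n+'6');np.savez('pics/'+n+'6.npz',**{k:np.array(v) for k,v in p.items()})
    for q in ['bar_nose','eye_centre']:
        for r in robot.tip_of(q,p)[:1]: print(n,q,np.round(r['uv'],1),round(r['confidence'],2),at_z(p,r['uv'],.2113))
a=cv2.imread('pics/scene6.png')[190:310,210:370];cv2.imwrite('pics/z7.png',cv2.resize(a,None,fx=5,fy=5,interpolation=cv2.INTER_CUBIC))
a=cv2.imread('pics/top6.png')[120:240,240:400];cv2.imwrite('pics/z8.png',cv2.resize(a,None,fx=5,fy=5,interpolation=cv2.INTER_CUBIC))
s=robot.read_state();tcp=s['eef_pos'][:2];Z=R.from_quat(s['tool_rot']).as_matrix()[:2,2];u=np.array([Z[1],-Z[0]])
e=np.array([.582,.046]);print('u',u,'pred nose',tcp+.147*u,'eye rel',(e-tcp)@u,(e-tcp)@[-u[1],u[0]])
E
```

```text
t 9.65 p [ 0.4925 -0.1239  0.2025] x [ 0.0032  0.0021 -1.    ] jawyaw 151.88235674444562 q [-0.2481  0.2185 -0.1141  1.2356  0.0029 -1.3281] F [-0.9449 -0.4398 -3.4168] M [-0.03   -0.0294 -0.025 ] w 0.024461185236497488
scene bar_nose [293.5 233.1] 0.91 [0.5606 0.0112 0.2113]
scene eye_centre [393.  431.9] 0.59 [0.7073 0.598  0.2113]
top bar_nose [307.9 179.1] 0.77 [0.5631 0.0033 0.2113]
top eye_centre [291.1 174.7] 0.64 [0.5753 0.045  0.2113]
u [0.472  0.8816] pred nose [0.5618 0.0054] eye rel 0.19229691759715922 0.0013139901988324216
```

View pics/z7.png

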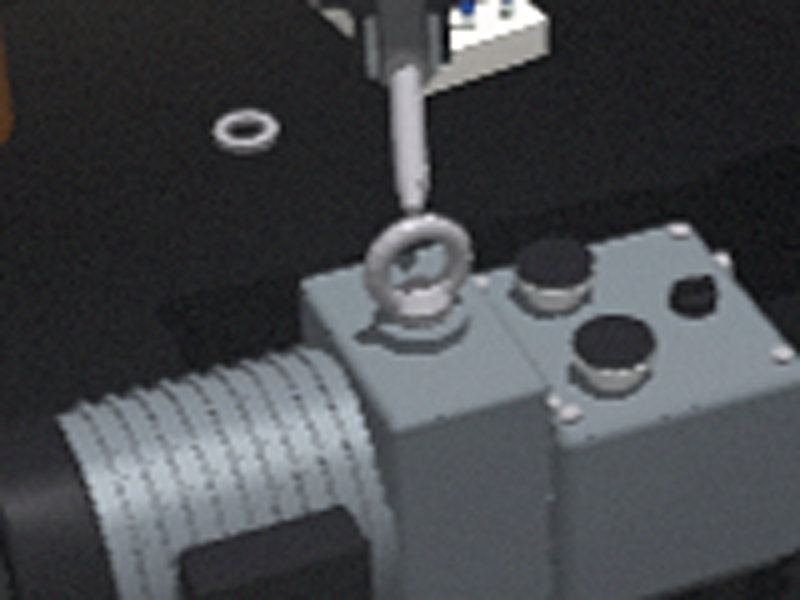

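View pics/z8.png

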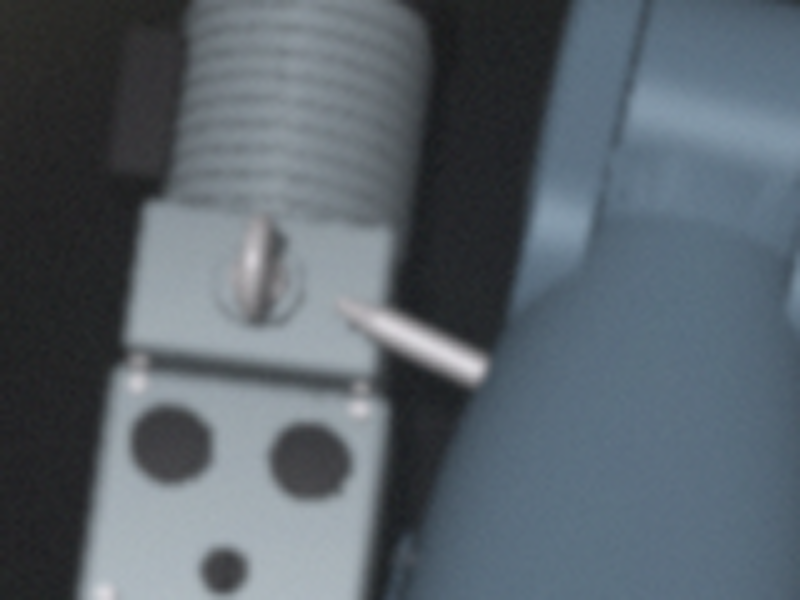

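Call:
arm_command(
  steps=[0, -10, 0.5, 0, 0, 0, 0, -10, 0.5, 0, 0, 0, 0, -10, 0.3, 0, 0, 0, 0, -10, 0, 0, 0, 0, 0, 0, 0, 0, 0, 0],
)

```text
clock: 10.45
eef_pos: [0.512, -0.0848, 0.2024]
tool_rot: [0.687, -0.171, -0.685, -0.173]
force: [-0.5, -0.0, -2.5]
gripper_width: 0.0244
```

```bash
cat >> h.py <<'E'
def rel():
    s=robot.read_state();tcp=s['eef_pos'][:2];Z=R.from_quat(s['tool_rot']).as_matrix()[:2,2];u=np.array([Z[1],-Z[0]]);u/=np.linalg.norm(u)
    e=np.array([.582,.046]);d=tcp-e;F=s['force'];print('baryaw',np.degrees(np.arctan2(u[1],u[0])),'eye ahead',-d@u*1000,'left',-d@[-u[1],u[0]]*1000,'axis z',s['eef_pos'][2]+.0093,'Meye',s['wrist_torque'][2]+d[0]*F[1]-d[1]*F[0])
E
python3 - <<'E'
from h import *
st();rel()
p=robot.get_image('scene');save(p,'scene7')
a=cv2.imread('pics/scene7.png')[190:310,210:370];cv2.imwrite('pics/z9.png',cv2.resize(a,None,fx=5,fy=5,interpolation=cv2.INTER_CUBIC))
E
```

```text
t 10.45 p [ 0.512  -0.0848  0.2024] x [ 0.003   0.0025 -1.    ] jawyaw 151.80955246946422 q [-0.1659  0.2374 -0.0892  1.2417  0.0029 -1.2447] F [-0.4593 -0.0271 -2.463 ] M [-0.0623 -0.0193 -0.0249] w 0.024384672572236896
baryaw 61.80955246946423 eye ahead 148.35949622185677 left 0.10956499425228111 axis z 0.211726678141739 Meye -0.08312148376608876
```

View pics/z9.png

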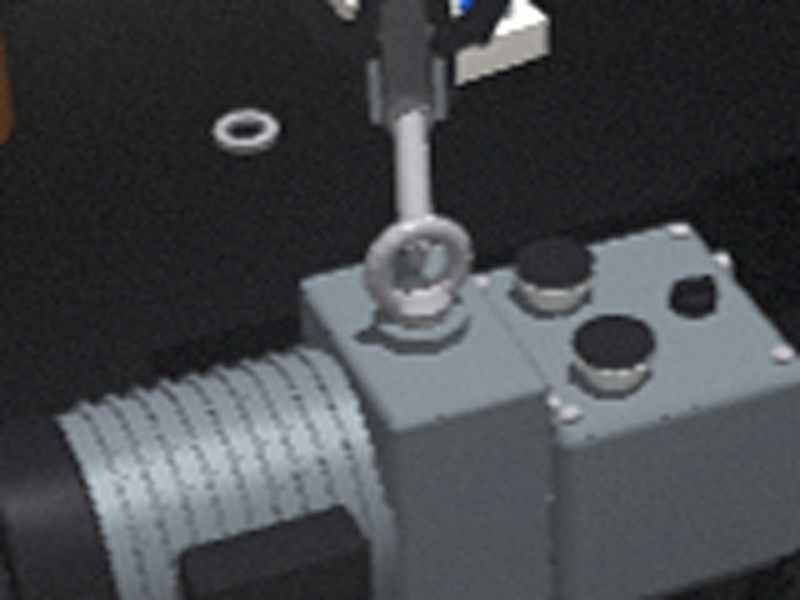

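Call:
arm_command(
  steps=[0, -8, 0, 0, 0, 0, 0, -8, 0, 0, 0, 0, 0, -8, 0, 0, 0, 0, 0, 0, 0, 0, 0, 0, 0, 0, 0, 0, 0, 0],
)

```text
clock: 11.0
eef_pos: [0.524, -0.0622, 0.2024]
tool_rot: [0.687, -0.171, -0.685, -0.173]
force: [-0.9, 0.1, -2.4]
gripper_width: 0.024
```

```bash
python3 - <<'E'
from h import *
st();rel()
p=robot.get_image('scene');save(p,'scene8')
a=cv2.imread('pics/scene8.png')[210:280,260:340];a=cv2.resize(a,None,fx=5,fy=5,interpolation=cv2.INTER_CUBIC)
p=robot.get_image('top');save(p,'top8')
b=cv2.imread('pics/top8.png')[140:210,255:335];cv2.imwrite('pics/z10.png',cv2.hconcat([a,cv2.resize(b,None,fx=5,fy=5,interpolation=cv2.INTER_CUBIC)]))
E
```

```text
t 11.0 p [ 0.524  -0.0622  0.2024] x [ 0.0025  0.002  -1.    ] jawyaw 151.82176325622206 q [-0.1194  0.2523 -0.069   1.2473  0.0023 -1.1984] F [-0.912   0.0661 -2.3648] M [-0.0237  0.0447 -0.0202] w 0.024029556016990236
baryaw 61.821763256222034 eye ahead 122.72597160949086 left -0.054025274517333875 axis z 0.21170183753133046 Meye -0.12265593391656954
```

View pics/z10.png

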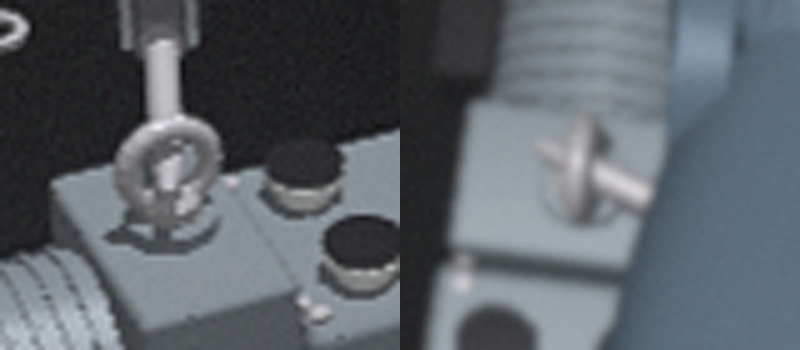

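Call:
arm_command(
  steps=[0, -8, 0, 0, 0, 0, 0, -8, 0, 0, 0, 0, 0, -8, 0, 0, 0, 0, 0, -7, 0, 0, 0, 0, 0, 0, 0, 0, 0, 0],
)

```text
clock: 11.6
eef_pos: [0.5399, -0.033, 0.2026]
tool_rot: [0.687, -0.172, -0.685, -0.174]
force: [0.0, -0.2, -3.2]
gripper_width: 0.0244
```

```bash
cat >> h.py <<'E'
def turn(yawnew,n,ahead=.09,axz=.2117,settle=0):
    # bar yaw target about eye; rows from measured state
    s=robot.read_state();e=np.array([.582,.046])
    Z=R.from_quat(s['tool_rot']).as_matrix()[:2,2];y0=np.degrees(np.arctan2(-Z[0],Z[1]))
    p=np.array(s['eef_pos']);r=R.from_quat(s['tool_rot']);out=[]
    for i in range(1,n+1):
        y=y0+(yawnew-y0)*i/n;u=np.array([np.cos(np.radians(y)),np.sin(np.radians(y))])
        pn=np.r_[e-ahead*u,axz-.0093];rn=toolrot(y+90)
        out.append(np.r_[r.inv().apply(pn-p)*1000,np.degrees((r.inv()*rn).as_rotvec())]);p,r=pn,rn
    flat(out)
E
python3 - <<'E'
from h import *
st();rel();turn(41.8,5)
E
```

```text
t 11.6 p [ 0.5399 -0.033   0.2026] x [ 0.0029  0.0022 -1.    ] jawyaw 151.73604707637628 q [-0.0625  0.2741 -0.0381  1.2559  0.0024 -1.14  ] F [ 0.0455 -0.2134 -3.2269] M [-0.0177  0.0767  0.0078] w 0.02435947418177902
baryaw 61.73604707637628 eye ahead 89.5711289152726 left 0.30416360028013234 axis z 0.21193827351732922 Meye 0.020419276871757663
0.2,0.2,6.6,4,-0.1,0.2,0,-0.2,6.3,4,0,0,0,-0.2,6.3,4,0,0,-0,-0.2,6.3,4,0,0,0,-0.2,6.3,4,0,0
```

Call:
arm_command(
  steps=[0.2, 0.2, 6.6, 4, -0.1, 0.2, 0, -0.2, 6.3, 4, 0, 0, 0, -0.2, 6.3, 4, 0, 0, 0, -0.2, 6.3, 4, 0, 0, 0, -0.2, 6.3, 4, 0, 0],
)

```text
clock: 12.1
eef_pos: [0.5145, -0.0129, 0.2019]
tool_rot: [-0.643, 0.293, 0.644, 0.292]
force: [0.6, 0.2, -2.4]
gripper_width: 0.0242
```

```bash
python3 - <<'E'
from h import *
st();rel();turn(34,5)
E
```

```text
t 12.1 p [ 0.5145 -0.0129  0.2019] x [-0.0014 -0.0006 -1.    ] jawyaw 131.1046804377076 q [-0.0246  0.2332 -0.0962  1.2427 -0.0007 -0.742 ] F [ 0.5815  0.1624 -2.3973] M [-0.0053 -0.0098 -0.0054] w 0.02415919608309348
baryaw 41.104680437707586 eye ahead 89.55834253252057 left -0.021949333681328703 axis z 0.2111807840640674 Meye 0.017846611193855198
-0.5,0.4,2.2,1.4,0,-0.1,0,-0,2.2,1.4,0,0,0,-0,2.2,1.4,0,0,-0,-0,2.2,1.4,0,0,-0,-0,2.2,1.4,0,0
```

Call:
arm_command(
  steps=[-0.5, 0.2, 2.8, 1.8, 0, 0, 0, 0, 2.8, 1.8, 0, 0, 0, 0, 2.8, 1.8, 0, 0, 0, 0, 2.8, 1.8, 0, 0, 0, 0, 2.8, 1.8, 0, 0],
)

```text
clock: 12.6
eef_pos: [0.5049, -0.0013, 0.2026]
tool_rot: [-0.617, 0.345, 0.618, 0.344]
force: [0.1, -1.8, -2.8]
gripper_width: 0.0244
```

```bash
python3 - <<'E'
from h import *
st();rel();turn(24,5)
p=robot.get_image('top');save(p,'top9')
E
```

```text
t 12.6 p [ 0.5049 -0.0013  0.2026] x [-0.0016 -0.0019 -1.    ] jawyaw 121.66805698532524 q [-0.0014  0.2166 -0.1166  1.2393 -0.0019 -0.5541] F [ 0.0545 -1.8236 -2.8054] M [-0.4527 -0.0778  0.0125] w 0.024390730373986376
baryaw 31.668056985325247 eye ahead 90.47679801067352 left -0.2372185672763729 axis z 0.21188632315525818 Meye 0.15571021714235736
0.2,-0.5,2.2,1.5,-0,-0.1,0,-0,2.4,1.5,0,0,0,-0,2.4,1.5,0,0,0,-0,2.4,1.5,0,0,0,-0,2.4,1.5,0,0
```

Call:
arm_command(
  steps=[0.2, -0.3, 2.8, 1.9, 0, 0, 0, 0, 3, 1.9, 0, 0, 0, 0, 3, 1.9, 0, 0, 0, 0, 3, 1.9, 0, 0, 0, 0, 3, 1.9, 0, 0],
)

```text
clock: 13.15
eef_pos: [0.498, 0.0119, 0.2026]
tool_rot: [0.586, -0.397, -0.586, -0.394]
force: [0.5, -0.6, -2.7]
gripper_width: 0.0242
```

```bash
python3 - <<'E'
from h import *
st();rel();turn(12,5)
E
```

```text
t 13.15 p [0.498  0.0119 0.2026] x [-0.0016 -0.0032 -1.    ] jawyaw 111.95429450275869 q [ 0.0258  0.2052 -0.1315  1.2358 -0.0032 -0.3573] F [ 0.5416 -0.645  -2.7256] M [-0.134  -0.0618  0.0673] w 0.02419241933479667
baryaw 21.954294502758692 eye ahead 90.70206171163322 left 0.21945837925111134 axis z 0.21191507446582444 Meye 0.13996027407831327
0.2,-0.8,3.3,2,-0.1,-0.1,0,-0.1,3.1,2,0,0,0,-0.1,3.1,2,0,0,0,-0.1,3.1,2,0,0,0,-0.1,3.1,2,0,0
```

Call:
arm_command(
  steps=[0.2, -0.5, 3.2, 2, -0.1, -0.1, 0, -0.1, 3.1, 2, 0, 0, 0, -0.1, 3.1, 2, 0, 0, 0, -0.1, 3.1, 2, 0, 0, 0, -0.1, 3.1, 2, 0, 0],
)

```text
clock: 13.65
eef_pos: [0.4932, 0.027, 0.2024]
tool_rot: [0.549, -0.447, -0.549, -0.445]
force: [-0.0, -1.1, -2.6]
gripper_width: 0.0243
```

```bash
python3 - <<'E'
from h import *
st();rel();turn(2,5)
E
```

```text
t 13.65 p [0.4932 0.027  0.2024] x [-0.0017 -0.0023 -1.    ] jawyaw 101.78864372872422 q [ 0.056   0.1984 -0.1408  1.2334 -0.0022 -0.1498] F [-0.0286 -1.1184 -2.6121] M [-0.086   0.0179  0.1014] w 0.024298222806120085
baryaw 11.788643728724217 eye ahead 90.78368575815142 left 0.4965142934867053 axis z 0.21173952685170225 Meye 0.20018001459618098
0,-0.8,3.6,2,-0.1,-0.1,0,-0.1,3.1,2,0,0,0,-0.1,3.1,2,0,0,0,-0.1,3.1,2,0,0,0,-0.1,3.1,2,0,0
```

Call:
arm_command(
  steps=[0, -0.5, 3.5, 2, -0.1, -0.1, 0, -0.1, 3.1, 2, 0, 0, 0, -0.1, 3.1, 2, 0, 0, 0, -0.1, 3.1, 2, 0, 0, 0, -0.1, 3.1, 2, 0, 0],
)

```text
clock: 14.15
eef_pos: [0.4912, 0.0427, 0.2023]
tool_rot: [0.507, -0.494, -0.507, -0.492]
force: [-0.8, -1.0, -2.0]
gripper_width: 0.0245
```

```bash
python3 - <<'E'
from h import *
st();rel();turn(-4,5)
p=robot.get_image('top');save(p,'top10')
b=cv2.imread('pics/top10.png')[120:240,240:400];cv2.imwrite('pics/z11.png',cv2.resize(b,None,fx=5,fy=5,interpolation=cv2.INTER_CUBIC))
E
```

```text
t 14.15 p [0.4912 0.0427 0.2023] x [-0.0017 -0.002  -1.    ] jawyaw 91.6086499180881 q [ 0.0878  0.1969 -0.1429  1.2328 -0.0019  0.0597] F [-0.8128 -0.9738 -2.029 ] M [-0.0633  0.0692  0.0761] w 0.02452305024751282
baryaw 1.6086499180881035 eye ahead 90.85673464891038 left 0.7901936843513442 axis z 0.21163345322604182 Meye 0.16182397540156485
-0.1,-0.9,2.6,1.1,-0.1,-0.1,0,-0,1.8,1.1,-0,-0,0,-0,1.8,1.1,0,0,0,-0,1.8,1.1,0,0,0,-0,1.8,1.1,0,0
```

View pics/z11.png

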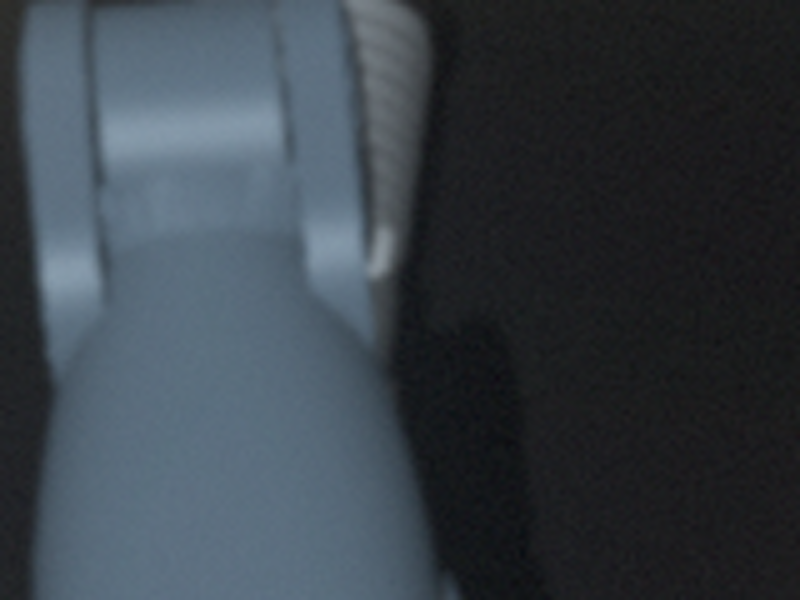

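Top view is fully covered by the arm. I continue by torque, in smaller turns.

Call:
arm_command(
  steps=[0, -0.4, 2.2, 1.2, 0, 0, 0, 0, 1.9, 1.2, 0, 0, 0, 0, 1.9, 1.2, 0, 0, 0, 0, 1.9, 1.2, 0, 0, 0, 0, 1.9, 1.2, 0, 0],
)

```text
clock: 14.7
eef_pos: [0.4914, 0.0527, 0.2023]
tool_rot: [-0.479, 0.522, 0.478, 0.519]
force: [-0.9, -1.0, -2.2]
gripper_width: 0.0245
```

```bash
python3 - <<'E'
from h import *
st();rel();turn(-9,5)
p=robot.get_image('scene');save(p,'scene10')
b=cv2.imread('pics/scene10.png')[190:310,230:390];cv2.imwrite('pics/z12.png',cv2.resize(b,None,fx=5,fy=5,interpolation=cv2.INTER_CUBIC))
E
```

```text
t 14.7 p [0.4914 0.0527 0.2023] x [-0.0024 -0.0029 -1.    ] jawyaw 85.19569197622987 q [ 0.1085  0.1996 -0.1396  1.2344 -0.0026  0.1924] F [-0.9038 -1.0419 -2.1668] M [-0.2731  0.1318  0.0122] w 0.024464038073072902
baryaw -4.804308023770143 eye ahead 90.86491791222365 left 0.864339770787031 axis z 0.21161014904664474 Meye 0.11269450017985774
-0.1,-0.9,2.2,0.8,-0.2,-0.1,0,-0,1.3,0.8,0,0,0,-0,1.3,0.8,0,0,-0,-0,1.3,0.8,-0,-0,0,-0,1.3,0.8,0,0
```

View pics/z12.png

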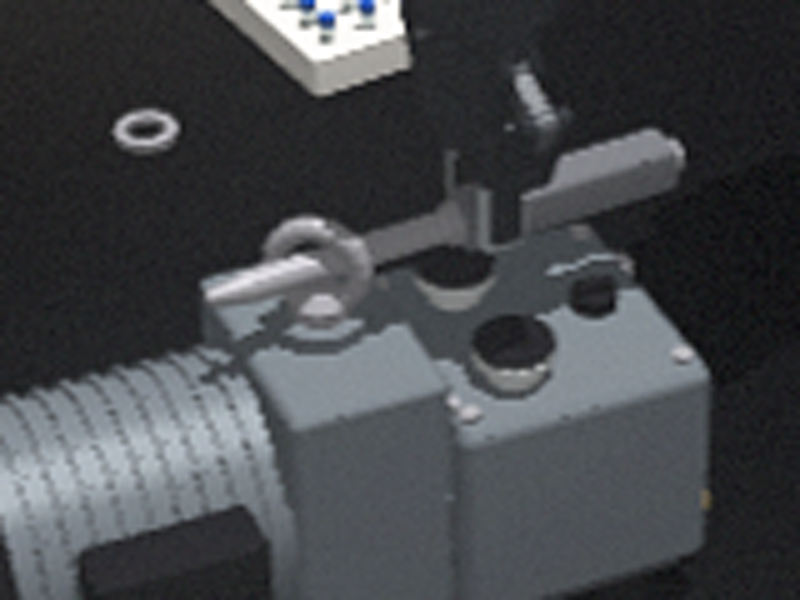

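Call:
arm_command(
  steps=[0, -0.4, 1.8, 0.9, -0.1, 0, 0, 0, 1.4, 0.9, 0, 0, 0, 0, 1.4, 0.9, 0, 0, 0, 0, 1.4, 0.9, 0, 0, 0, 0, 1.4, 0.9, 0, 0],
)

```text
clock: 15.25
eef_pos: [0.4923, 0.0605, 0.2023]
tool_rot: [-0.455, 0.542, 0.456, 0.54]
force: [-1.2, -2.1, -2.2]
gripper_width: 0.0242
```

```bash
python3 - <<'E'
from h import *
st();rel();turn(-14,5)
E
```

```text
t 15.25 p [0.4923 0.0605 0.2023] x [-0.003  -0.0015 -1.    ] jawyaw 80.24292695745125 q [ 0.123   0.203  -0.1353  1.2357 -0.0012  0.2933] F [-1.2435 -2.1468 -2.2078] M [-0.3429  0.2843 -0.0244] w 0.024233453439465782
baryaw -9.757073042548763 eye ahead 90.85033629350544 left 0.9137422990263293 axis z 0.21155980190153828 Meye 0.18613785640961952
-0.1,-0.9,2.2,0.8,-0.1,-0.2,0,-0,1.3,0.8,0,0,0,-0,1.3,0.8,0,0,-0,-0,1.3,0.8,-0,-0,0,-0,1.3,0.8,0,0
```

Call:
arm_command(
  steps=[0, -0.4, 1.8, 0.9, -0.1, 0, 0, 0, 1.4, 0.9, 0, 0, 0, 0, 1.4, 0.9, 0, 0, 0, 0, 1.4, 0.9, 0, 0, 0, 0, 1.4, 0.9, 0, 0],
)

```text
clock: 15.75
eef_pos: [0.4939, 0.0681, 0.2022]
tool_rot: [-0.431, 0.561, 0.433, 0.559]
force: [-1.9, -2.0, -2.7]
gripper_width: 0.0243
```

```bash
python3 - <<'E'
from h import *
st();rel();turn(-19,5)
E
```

```text
t 15.75 p [0.4939 0.0681 0.2022] x [-0.0034 -0.0001 -1.    ] jawyaw 75.3131731404111 q [ 0.1367  0.2076 -0.1294  1.2372  0.0004  0.3931] F [-1.8531 -2.0242 -2.6762] M [-0.4892  0.3254 -0.0702] w 0.024299365849401143
baryaw -14.686826859588905 eye ahead 90.77771367068226 left 0.9634835664887813 axis z 0.21150653230970765 Meye 0.14900291491595416
-0.2,-0.8,2.3,0.9,-0.1,-0.2,0,-0,1.4,0.9,0,0,0,-0,1.4,0.9,0,0,-0,-0,1.4,0.9,-0,-0,0,-0,1.4,0.9,0,0
```

Call:
arm_command(
  steps=[0, -0.4, 2, 0.9, -0.1, -0.1, 0, 0, 1.5, 0.9, 0, 0, 0, 0, 1.4, 0.9, 0, 0, 0, 0, 1.4, 0.9, 0, 0, 0, 0, 1.4, 0.9, 0, 0],
)

```text
clock: 16.25
eef_pos: [0.4958, 0.0748, 0.2019]
tool_rot: [-0.408, 0.579, 0.408, 0.576]
force: [-2.4, -5.1, -1.0]
gripper_width: 0.0243
```

```bash
python3 - <<'E'
from h import *
st();rel();turn(-24,5)
E
```

```text
t 16.25 p [0.4958 0.0748 0.2019] x [-0.0026 -0.0018 -1.    ] jawyaw 70.46165698080824 q [ 0.1505  0.212  -0.1243  1.2373 -0.0013  0.4915] F [-2.4478 -5.053  -0.9664] M [-1.0305  0.4828  0.6877] w 0.02430007929951533
baryaw -19.538343019191753 eye ahead 90.84401129395047 left 1.7028581246154935 axis z 0.21123961823451157 Meye 1.1935752118330898
-0.5,-0.9,3.1,0.9,-0.1,-0.1,0,-0,1.4,0.9,-0,-0,0,-0,1.4,0.9,0,0,0,-0,1.4,0.9,0,0,0,-0,1.4,0.9,0,0
```

Call:
arm_command(
  steps=[0, 0, -0.5, -2, 0, 0, 0, 0, -3, -2, 0, 0, 0, 0, -3.1, -2, 0, 0, 0, 0, -3.1, -2, 0, 0, 0, 0, -3.1, -2, 0, 0],
)

```text
clock: 16.75
eef_pos: [0.4933, 0.0613, 0.2021]
tool_rot: [-0.458, 0.541, 0.456, 0.539]
force: [-0.0, -1.2, -3.8]
gripper_width: 0.0243
```

```bash
python3 - <<'E'
from h import *
st();rel();turn(0,5)
p=robot.get_image('scene');save(p,'scene11')
b=cv2.imread('pics/scene11.png')[190:310,230:390];cv2.imwrite('pics/z13.png',cv2.resize(b,None,fx=5,fy=5,interpolation=cv2.INTER_CUBIC))
E
```

```text
t 16.75 p [0.4933 0.0613 0.2021] x [-0.0012 -0.0047 -1.    ] jawyaw 80.44110191822162 q [ 0.1263  0.2038 -0.1346  1.2341 -0.0045  0.2932] F [-0.021  -1.2059 -3.7826] M [-0.1583  0.0608 -0.0478] w 0.024271304673034323
baryaw -9.558898081778379 eye ahead 90.01134879004461 left -0.31551143823107847 axis z 0.21140836273833094 Meye 0.0594867418479087
-0.3,-0.1,-3.3,-1.9,-0.3,-0,0,-0.1,-3,-1.9,0,0,0,-0.1,-3,-1.9,0,0,0,-0.1,-3,-1.9,-0,-0,0,-0.1,-3,-1.9,0,0
```

View pics/z13.png

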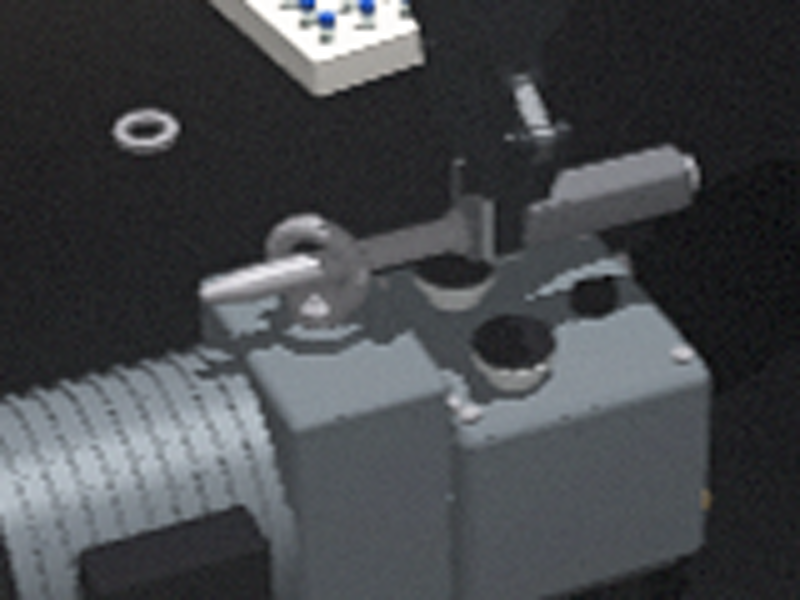

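Call:
arm_command(
  steps=[-0.3, 0, -3.5, -2.2, -0.3, 0, 0, -0.1, -3.5, -2.2, 0, 0, 0, -0.1, -3.5, -2.2, 0, 0, 0, -0.1, -3.5, -2.2, 0, 0, 0, -0.1, -3.5, -2.2, 0, 0],
)

```text
clock: 17.3
eef_pos: [0.4948, 0.0462, 0.2027]
tool_rot: [-0.507, 0.49, 0.508, 0.495]
force: [0.2, 0.6, -2.6]
gripper_width: 0.0246
```

```bash
python3 - <<'E'
from h import *
st();rel();turn(8,5)
p=robot.get_image('scene');save(p,'scene12');np.savez('pics/scene12.npz',**{k:np.array(v) for k,v in p.items()})
b=cv2.imread('pics/scene12.png')[190:310,230:390];cv2.imwrite('pics/z14.png',cv2.resize(b,None,fx=5,fy=5,interpolation=cv2.INTER_CUBIC))
E
```

```text
t 17.3 p [0.4948 0.0462 0.2027] x [ 0.0042  0.0062 -1.    ] jawyaw 91.65716404296829 q [ 0.0895  0.1985 -0.1401  1.2275  0.0058  0.0606] F [ 0.1957  0.5959 -2.6303] M [0.0139 0.0161 0.0103] w 0.024601701548640605
baryaw 1.6571640429682952 eye ahead 87.13627546202086 left -2.6999031864394785 axis z 0.21195420814140686 Meye -0.04170741333078313
0.2,2.8,-4.7,-1.3,0.3,0.3,0,-0,-2,-1.3,0,0,0,-0,-2,-1.3,0,0,0,-0,-2,-1.3,0,0,0,-0,-2,-1.3,0,0
```

View pics/z14.png

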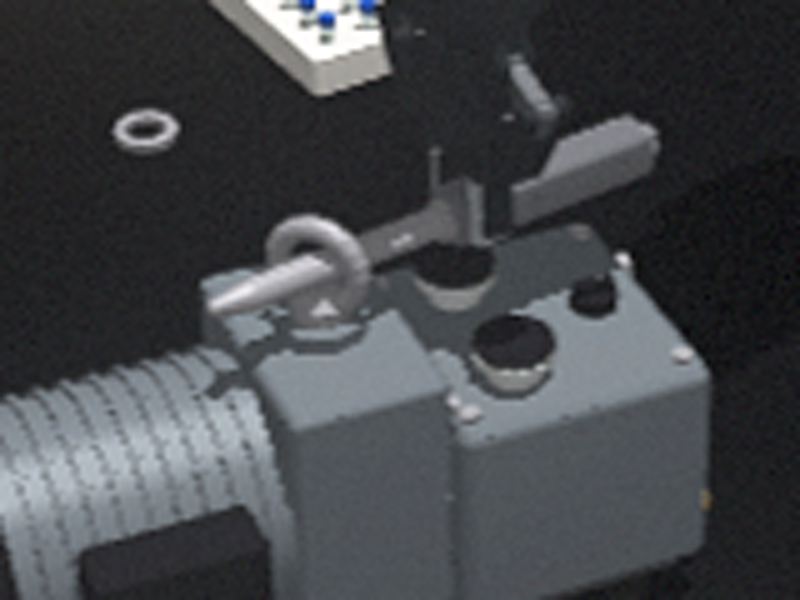

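Call:
arm_command(
  steps=[0.2, 1, -3, -1.3, 0.3, 0.3, 0, 1, -3, -1.3, 0, 0, 0, 0.5, -2.5, -1.3, 0, 0, 0, 0, -2, -1.3, 0, 0, 0, 0, -1, 0, 0, 0],
)

```text
clock: 17.85
eef_pos: [0.4939, 0.0346, 0.2024]
tool_rot: [-0.53, 0.467, 0.531, 0.468]
force: [0.0, 0.7, -3.2]
gripper_width: 0.0242
```

```bash
python3 - <<'E'
from h import *
from scipy.optimize import least_squares
st();rel()
p=robot.get_image('scene');save(p,'scene13')
w=cloud(p);e=w[(w[...,2]>.222)&(w[...,2]<.26)&(abs(w[...,0]-.582)<.035)&(abs(w[...,1]-.046)<.035)]
def d(v):
    q=e-[.582,.046,.2112];a=q[:,0]*np.cos(v[0])+q[:,1]*np.sin(v[0]);b=-q[:,0]*np.sin(v[0])+q[:,1]*np.cos(v[0])
    return np.hypot(np.hypot(a,q[:,2])-.021,b)-.006
for y0 in(-.3,-.6,-1,-1.3):
    r=least_squares(d,[y0],loss='soft_l1',f_scale=.001);print(len(e),np.degrees(r.x),r.cost)
E
```

```text
t 17.85 p [0.4939 0.0346 0.2024] x [ 0.0001  0.0017 -1.    ] jawyaw 97.22547333115615 q [ 0.0689  0.1988 -0.1403  1.2316  0.0016 -0.0572] F [ 0.0185  0.653  -3.1618] M [-0.0003  0.0346 -0.0311] w 0.02422454177027709
baryaw 7.225473331156151 eye ahead 88.86318563348722 left 0.24004784716260036 axis z 0.21172786784609424 Meye -0.088412105985676
111 [-52.7899] 0.00029948992269525967
111 [-52.7899] 0.00029948992269525967
111 [-52.7902] 0.00029948992270672397
111 [-52.7899] 0.00029948992269590363
```

Call:
arm_command(
  steps=[0, 10, 0.2, 0, 0, 0, 0, 10, 0, 0, 0, 0, 0, 10, 0, 0, 0, 0, 0, 10, 0, 0, 0, 0, 0, 0, 0, 0, 0, 0],
)

```text
clock: 18.4
eef_pos: [0.4495, 0.0293, 0.2023]
tool_rot: [-0.529, 0.468, 0.531, 0.468]
force: [-0.1, -0.6, -2.3]
gripper_width: 0.0241
```

```bash
python3 - <<'E'
from h import *
st();rel()
E
```

```text
t 18.4 p [0.4495 0.0293 0.2023] x [-0.0009  0.0017 -1.    ] jawyaw 97.11729813683952 q [ 0.0639  0.1243 -0.2331  1.2142  0.0018 -0.0603] F [-0.0634 -0.5518 -2.2836] M [0.0099 0.0185 0.0018] w 0.024107398574726203
baryaw 7.117298136839526 eye ahead 133.50686213784496 left 0.13346393489703817 axis z 0.21159221530962571 Meye 0.0738295752252032
```

Call:
arm_command(
  steps=[0, 10, 0, 0, 0, 0, 0, 12, 0, 0, 0, 0, 0, 12, 0, 0, 0, 0, 0, 12, 0, 0, 0, 0, 0, 8, 0, 0, 0, 0],
)

```text
clock: 18.9
eef_pos: [0.3918, 0.0222, 0.2024]
tool_rot: [-0.53, 0.468, 0.531, 0.468]
force: [0.3, 0.5, -2.6]
gripper_width: 0.0239
```

```bash
python3 - <<'E'
from h import *
st();rel()
p=robot.get_image('scene');save(p,'scene14')
b=cv2.imread('pics/scene14.png')[170:310,230:417];cv2.imwrite('pics/z15.png',cv2.resize(b,None,fx=4,fy=4,interpolation=cv2.INTER_CUBIC))
E
```

```text
t 18.9 p [0.3918 0.0222 0.2024] x [-0.0001  0.0018 -1.    ] jawyaw 97.12573604313137 q [ 0.0552  0.0241 -0.3442  1.2025  0.0018 -0.0692] F [ 0.2816  0.4763 -2.6063] M [ 0.0095 -0.0272 -0.0257] w 0.02392366333646464
baryaw 7.125736043131373 eye ahead 191.6657688470874 left 0.026636826413433862 axis z 0.21171058480618116 Meye -0.10958463192364669
```

View pics/z15.png

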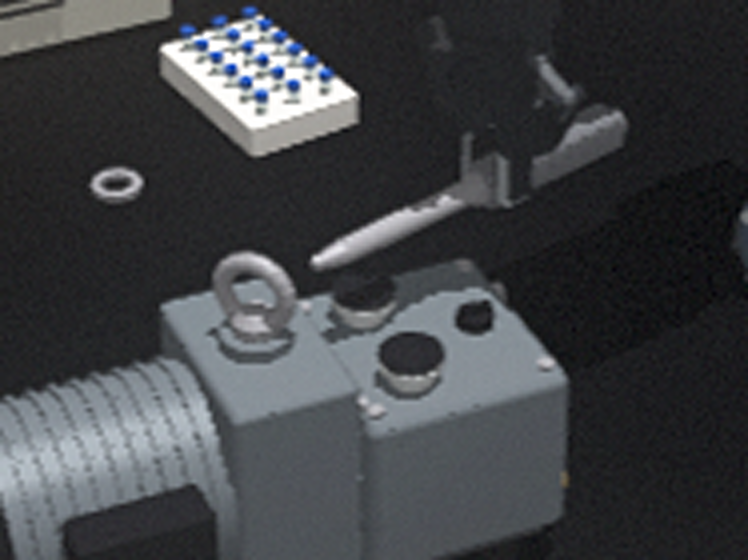

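```bash
python3 - <<'E'
from h import *
from scipy.optimize import least_squares
p=robot.get_image('scene');w=cloud(p)
e=w[(w[...,2]>.2)&(w[...,2]<.26)&(abs(w[...,0]-.582)<.035)&(abs(w[...,1]-.046)<.035)]
def d(v,yaw):
    q=e-v;a=q[:,0]*np.cos(yaw)+q[:,1]*np.sin(yaw);b=-q[:,0]*np.sin(yaw)+q[:,1]*np.cos(yaw)
    return np.hypot(np.hypot(a,q[:,2])-.021,b)-.006
r=least_squares(lambda v:d(v[:3],v[3]),[.582,.046,.2112,-.9],loss='soft_l1',f_scale=.001);print(r.x,np.degrees(r.x[3]),np.median(abs(r.fun)))
o=plan(np.array([.498,-.3304,.2]),99.7,10);flat(o[:5]);flat(o[5:])
E
```

```text
[ 0.5831  0.0462  0.2134 -0.952 ] -54.54691922577614 0.0013056972022348185
[  0.19  -6.15 -36.3   -0.26   0.01   0.  ]
[  0.25  -4.68 -36.52  -0.26   0.01   0.  ]
rows 10 dist 0.36821551159265686 turn 2.584516613830653
0.2,-6.2,-36.3,-0.3,0,0,0.2,-6,-36.3,-0.3,0,0,0.2,-5.8,-36.4,-0.3,0,0,0.2,-5.7,-36.4,-0.3,0,0,0.2,-5.5,-36.4,-0.3,0,0
0.2,-5.3,-36.4,-0.3,0,0,0.2,-5.2,-36.5,-0.3,0,0,0.2,-5,-36.5,-0.3,0,0,0.2,-4.8,-36.5,-0.3,0,0,0.2,-4.7,-36.5,-0.3,0,0
```

Call:
arm_command(
  steps=[0, 0, -25, -0.2, 0, 0, 0, -2, -36, -0.3, 0, 0, 0, -6, -36, -0.3, 0, 0, 0, -6, -36, -0.3, 0, 0, 0, -6, -36, -0.3, 0, 0],
)

```text
clock: 19.5
eef_pos: [0.4373, -0.1449, 0.2034]
tool_rot: [0.539, -0.457, -0.537, -0.461]
force: [0.7, 0.5, -2.3]
gripper_width: 0.0241
```

Call:
arm_command(
  steps=[0, -7, -36, -0.3, 0, 0, 0, -7, -36, -0.3, 0, 0, 0, -7, -36, -0.3, 0, 0, 0, -7, -36, -0.3, 0, 0, 0, -5, -25, -0.3, 0, 0],
)

```text
clock: 20.0
eef_pos: [0.5018, -0.3162, 0.2026]
tool_rot: [0.545, -0.45, -0.542, -0.454]
force: [0.0, 0.7, -2.9]
gripper_width: 0.0243
```

```bash
python3 - <<'E'
from h import *
st();o=plan(np.array([.4998,-.3304,.05]),99.7,5);flat(o)
E
```

```text
t 20.0 p [ 0.5018 -0.3162  0.2026] x [ 0.0077  0.0013 -1.    ] jawyaw 100.47073442830452 q [-0.5649  0.361   0.0888  1.2928  0.0052 -0.7477] F [ 0.0005  0.6696 -2.879 ] M [ 0.0002 -0.0066  0.0281] w 0.02426436507449467
[30.51  1.15 -2.72  0.15 -0.    0.09]
[30.52  0.93 -2.73  0.15 -0.    0.09]
rows 5 dist 0.15326082098087962 turn 0.8918350935269057
30.5,1.2,-2.7,0.2,-0,0.1,30.5,1.1,-2.7,0.2,-0,0.1,30.5,1,-2.7,0.2,-0,0.1,30.5,1,-2.7,0.2,-0,0.1,30.5,0.9,-2.7,0.2,-0,0.1
```

Call:
arm_command(
  steps=[30, 1.1, -2.7, 0.2, 0, 0.1, 30, 1.1, -2.7, 0.2, 0, 0.1, 30, 1, -2.7, 0.2, 0, 0.1, 30, 1, -2.7, 0.2, 0, 0.1, 15, 1, 0, 0, 0, 0.1],
)

```text
clock: 20.5
eef_pos: [0.5047, -0.336, 0.0632]
tool_rot: [0.542, -0.458, -0.536, -0.457]
force: [-0.5, -0.2, -2.5]
gripper_width: 0.0242
```

```bash
python3 - <<'E'
from h import *
st();o=plan(np.array([.4998,-.3304,.02]),99.7,5);flat(o)
E
```

```text
t 20.5 p [ 0.5047 -0.336   0.0632] x [ 0.0057 -0.0053 -1.    ] jawyaw 99.38353180150162 q [-0.5867  0.4682 -0.1142  0.9806 -0.0013 -0.7505] F [-0.457  -0.2228 -2.5278] M [0.03   0.0572 0.0163] w 0.02415099283239817
[ 8.63  0.83  1.33 -0.06 -0.07  0.05]
[ 8.64  0.79  1.29 -0.06 -0.07  0.05]
rows 5 dist 0.04387734070126317 turn 0.5460822778740543
8.6,0.8,1.3,-0.1,-0.1,0.1,8.6,0.8,1.3,-0.1,-0.1,0.1,8.6,0.8,1.3,-0.1,-0.1,0.1,8.6,0.8,1.3,-0.1,-0.1,0.1,8.6,0.8,1.3,-0.1,-0.1,0.1
```

Call:
arm_command(
  steps=[10, 0.8, 1.3, 0, -0.1, 0, 10, 0.8, 1.3, 0, -0.1, 0, 10, 0.8, 1.3, 0, -0.1, 0, 10, 0.8, 1, 0, -0.1, 0, 0, 0, 0, 0, 0, 0],
)

```text
clock: 21.0
eef_pos: [0.501, -0.3315, 0.0186]
tool_rot: [0.539, -0.456, -0.539, -0.459]
force: [0.1, -0.0, -2.4]
gripper_width: 0.0239
```

```bash
python3 - <<'E'
from h import *
st();o=plan(np.array([.4998,-.3304,.004]),99.7,5);flat(o)
E
```

```text
t 21.0 p [ 0.501  -0.3315  0.0186] x [ 0.003   0.0033 -1.    ] jawyaw 99.38720692925767 q [-0.5869  0.5068 -0.1783  0.885   0.0044 -0.7507] F [ 0.0745 -0.0439 -2.3692] M [0.0274 0.0039 0.0309] w 0.02393423319598131
[ 2.92  0.21  0.25 -0.06  0.03  0.04]
[ 2.92  0.2   0.26 -0.06  0.03  0.04]
rows 5 dist 0.014691743930610618 turn 0.40448157212195995
2.9,0.2,0.3,-0.1,0,0,2.9,0.2,0.3,-0.1,0,0,2.9,0.2,0.3,-0.1,0,0,2.9,0.2,0.3,-0.1,0,0,2.9,0.2,0.3,-0.1,0,0
```

Call:
arm_command(
  steps=[3, 0, 0, 0, 0, 0, 3, 0, 0, 0, 0, 0, 3, 0, 0, 0, 0, 0, 2.5, 0, 0, 0, 0, 0, 1.5, 0, 0, 0, 0, 0],
)

```text
clock: 21.5
eef_pos: [0.5026, -0.3324, 0.0067]
tool_rot: [0.541, -0.456, -0.538, -0.459]
force: [-0.4, -0.7, -2.8]
gripper_width: 0.0242
```

```bash
python3 - <<'E'
from h import *
st()
E
```

```text
t 21.5 p [ 0.5026 -0.3324  0.0067] x [ 0.0064  0.001  -1.    ] jawyaw 99.39957859822417 q [-0.5865  0.5192 -0.1923  0.8546  0.0044 -0.7506] F [-0.4162 -0.7364 -2.7592] M [ 0.0015  0.0712 -0.0074] w 0.024161720803100823
```

Call:
arm_command(
  steps=[1.2, 0, 0, 0, -0.3, 0, 1, 0, 0, 0, 0, 0, 0.8, 0, 0, 0, 0, 0, 0.7, 0, 0, 0, 0, 0, 0, 0, 0, 0, 0, 0],
)

```text
clock: 22.0
eef_pos: [0.5028, -0.3324, 0.0041]
tool_rot: [0.54, -0.454, -0.539, -0.46]
force: [-0.0, 0.6, -1.5]
gripper_width: 0.0243
```

```bash
python3 - <<'E'
from h import *
st()
E
```

```text
t 22.0 p [ 0.5028 -0.3324  0.0041] x [ 0.0061  0.0061 -1.    ] jawyaw 99.39774065279727 q [-0.5885  0.5242 -0.1912  0.8537  0.0085 -0.7525] F [-0.042   0.611  -1.4509] M [ 0.008  0.32  -0.038] w 0.024289950800437558
```

Call:
arm_command(
  steps=[0.7, 0, 0, 0, 0.2, 0.2, 0.5, 0, 0, 0, 0.1, 0.1, 0, 0, 0, 0, 0, 0, 0, 0, 0, 0, 0, 0, 0, 0, 0, 0, 0, 0],
)

```text
clock: 22.5
eef_pos: [0.5029, -0.3325, 0.0037]
tool_rot: [0.54, -0.457, -0.538, -0.458]
force: [-1.4, 0.9, 1.4]
gripper_width: 0.0243
```

```bash
python3 - <<'E'
from h import *
st()
E
```

```text
t 22.5 p [ 0.5029 -0.3325  0.0037] x [ 0.002  -0.0012 -1.    ] jawyaw 99.39157584282867 q [-0.5843  0.5244 -0.192   0.8521  0.0001 -0.7482] F [-1.3774  0.9069  1.3883] M [ 0.1198  0.2714 -0.0272] w 0.02425841523922218
```

On the bench (Fz now upward). Release.

Call:
arm_command(
  steps=[0, 0, 0, 0, 0, 0, 0, 0, 0, 0, 0, 0, 0, 0, 0, 0, 0, 0, 0, 0, 0, 0, 0, 0, 0, 0, 0, 0, 0, 0],
  grip=110,
  newtons=20,
)

```text
clock: 23.0
eef_pos: [0.5037, -0.3331, 0.0038]
tool_rot: [0.541, -0.457, -0.538, -0.458]
force: [-0.1, -0.5, 0.5]
gripper_width: 0.0485
```

Call:
arm_command(
  steps=[-5, 0, 0, 0, 0, 0, -15, 0, 0, 0, 0, 0, -25, 0, 0, 0, 0, 0, -30, 0, 0, 0, 0, 0, -30, 0, 0, 0, 0, 0],
)

```text
clock: 23.5
eef_pos: [0.5008, -0.3312, 0.1088]
tool_rot: [-0.538, 0.457, 0.541, 0.457]
force: [-0.1, 0.6, 0.4]
gripper_width: 0.0484
```

```bash
python3 - <<'E'
from h import *
st()
p=robot.get_image('scene');save(p,'scene16')
E
```

```text
t 23.5 p [ 0.5008 -0.3312  0.1088] x [-0.0037  0.0028 -1.    ] jawyaw 99.39493227772967 q [-0.5844  0.4316 -0.0481  1.0958  0.0003 -0.7484] F [-0.0592  0.5993  0.4198] M [ 0.0161 -0.0196 -0.0104] w 0.04843762978478064
```

View pics/scene16.png

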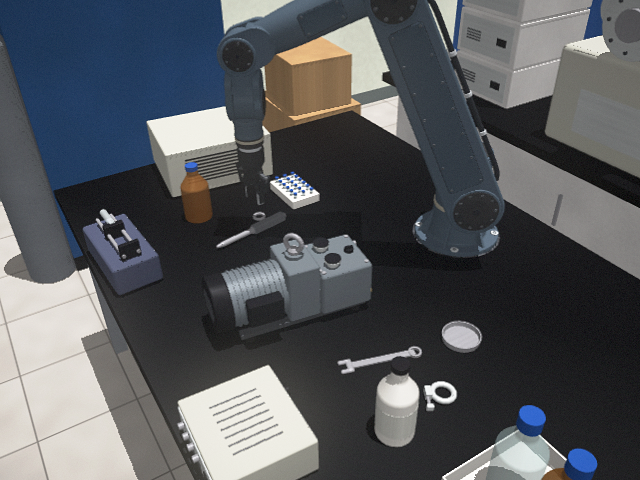

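Call:
arm_command(
  steps=[-24, 20, 0, 0, 0, 0, -24, 32, -8, 0, 0, 0, -24, 32, -8, 0, 0, 0, -24, 32, -8, 0, 0, 0, -24, 32, -8, 0, 0, 0],
)

```text
clock: 24.05
eef_pos: [0.3605, -0.3878, 0.2383]
tool_rot: [0.542, -0.455, -0.539, -0.456]
force: [0.5, -0.7, -0.3]
gripper_width: 0.0488
```

```bash
python3 - <<'E'
from h import *
from scipy.optimize import least_squares
st();E=[]
for n in ['scene','top']:
    p=robot.get_image(n);save(p,n+'17');w=cloud(p);q0=dict(np.load(f'pics/{n}0.npz'))
    e=w[(w[...,2]>.2)&(w[...,2]<.26)&(abs(w[...,0]-.582)<.04)&(abs(w[...,1]-.046)<.04)]
    def d(v):
        q=e-v[:3];a=q[:,0]*np.cos(v[3])+q[:,1]*np.sin(v[3]);b=-q[:,0]*np.sin(v[3])+q[:,1]*np.cos(v[3])
        return np.hypot(np.hypot(a,q[:,2])-.021,b)-.006
    r=least_squares(d,[.582,.046,.2112,-.9],loss='soft_l1',f_scale=.001);print(n,r.x,np.degrees(r.x[3]))
    for k in ['bar_grip','bar_nose']:
        for r in robot.tip_of(k,p)[:1]: print(n,k,at_z(p,r['uv'],.013))
    df=np.abs(p['image'].astype(int)-q0['image'].astype(int)).sum(2)
    cv2.imwrite(f'pics/diff_{n}.png',np.clip(df*2,0,255).astype(np.uint8))
a=cv2.imread('pics/top17.png')[120:200,250:330];cv2.imwrite('pics/z18.png',cv2.resize(a,None,fx=6,fy=6,interpolation=cv2.INTER_CUBIC))
E
```

```text
t 24.05 p [ 0.3605 -0.3878  0.2383] x [ 0.0037 -0.0017 -1.    ] jawyaw 99.75551297269628 q [-0.8229  0.2408  0.0081  1.3343  0.0016 -0.9931] F [ 0.5251 -0.7331 -0.3137] M [-0.0443 -0.0715  0.0336] w 0.04879409865829909
scene [ 0.5828  0.0469  0.2128 -0.9924] -56.860897540290466
scene bar_grip [ 0.4896 -0.3483  0.013 ]
scene bar_nose [ 0.6453 -0.3096  0.013 ]
top [ 0.581   0.0453  0.2126 -0.965 ] -55.289935781752966
top bar_grip [ 0.4891 -0.3357  0.013 ]
top bar_nose [ 0.6517 -0.3091  0.013 ]
```

View pics/diff_top.png

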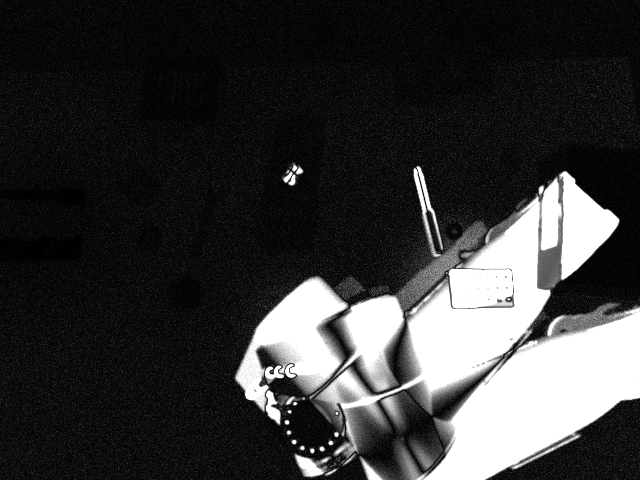

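View pics/z18.png

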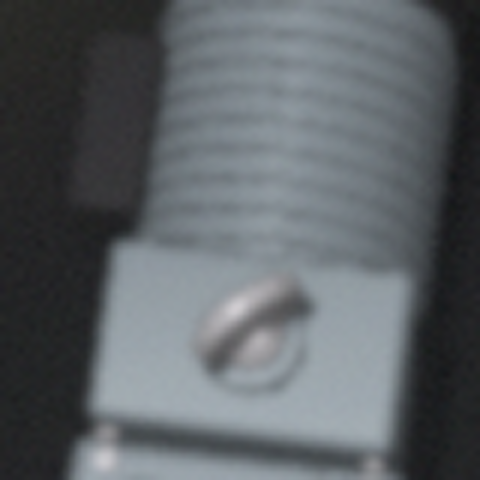

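```bash
python3 - <<'E'
from h import *
print(robot.finish_job())
E
```

```text
the job is handed in; nothing more can be done
None
```

I slid the bar through the eye and turned it clockwise until the eye came to a firm stop. I then backed the bar off, drew it out, laid it back within a few mm of where it had been, and handed the job in at about 24 s of the 69 s.

- **Seating:** the running torque was about 0.11 to 0.20 Nm, then it rose sharply to about 1.19 Nm at the stop, and I backed off at once. That is under the 1.3 Nm limit but closer than I meant to go. I read torque only at the end of each move call, so I can't rule out a brief higher peak in between.
- **Turn made by the eye:** both cameras show about 46 to 49° (0.81 to 0.86 rad), which lies inside the stated 0.7 to 1.3 rad. From the bar angle I had worked out about 52° (0.91 rad), so the two disagree slightly. The eye's height can't be measured finely enough by camera to confirm the collar is down, so that rests on the torque and the turn angle.
- **The rest of the scene:** the last top picture, compared with the first, shows only the eye, the bar and the arm changed. The arm and its shadow hid the vial rack in that comparison. The rack looked in place in the scene camera, but I did not measure it. The largest outside force I read while working was about 6 N.

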